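Clear used syringes into the bayonet-lidded waste drum

TASK

Clear all the used syringes (orange plungers) off the bench into the yellow waste drum: turn its red bayonet lid until the lugs reach the slots, lift it off and lay it down right way up on the middle of the blue mat, let go of it, and then put every used syringe inside the drum. Afterwards refit the lid, lugs into the slots with the white arrow's lug in the slot nearer the black mark, and turn it closed until the white arrow faces the black mark. Leave the new syringe (green plunger) and everything else where they are.

Things in the scene. Friction and masses are not known exactly. Their poses are not given: they have to be found in the camera images.
- drum: yellow round waste drum, 200 mm across, 150 mm high, fixed. Origin at the centre of its underside, z up, x towards the black mark. Hollow; mouth 144 mm across, with a flat ledge at height 130 mm that carries the lid. Round it a rim, 188 mm across inside; inward lips at its top (height 141 to 150 mm, 167 mm clear between them) hold the lugs down, save at two slots.
- mark (a point): the black mark, the CLOSED place for the lid's arrow: a 9 mm wide black bar on top of the drum's rim and down its outside; this point is on the rim's top, 92 mm from the drum's axis along its x.
- slot_a (a point): middle of the slot nearer the mark, 55 degrees clockwise (seen from above) from it, 85 mm from the drum's axis, at ledge height. About 41 mm wide: the lug has some 7 mm play either way. The arrow's lug leaves and enters here. A lug turned clockwise 5 degrees past the slot's middle meets a stop.
- slot_b (a point): middle of the other slot, straight across the mouth from slot_a, same size, for the lug without the arrow.
- lid: loose red lid, 0.16 to 0.26 kg: disc 160 mm across, 8 mm thick, with two lugs of the same thickness, 26 mm wide, reaching 91 mm from the axis along +x and -x. Origin at the centre of its underside, z up. On top a straight black grip bar 90 mm long (x), 22 mm wide (y), its top 46 mm above the underside. Seated it lies on the ledge with 3 mm play up and all round.
- arrow (a point): tip of the white arrow on the lid's top, over one lug: 80 mm from the lid's axis along its x, 8 mm above its underside. At the start within 25 degrees of the mark, lugs under the lips. The lid turns easily: clockwise from above opens it (arrow at slot_a: lifts straight out or drops in), anticlockwise closes it; a stop lies about 30 degrees past the mark.
- mat: blue square mat, 200 x 200 x 4 mm, fixed on the bench, for the lid. Origin at the centre of its underside.
- used1: used syringe (orange plunger, nozzle cap and band; may be absent), lying, 114 mm long, rigid, 20 g; round white barrel 20 mm across, flat finger flange 34 mm wide, 20 mm high, 45 mm behind the origin. Origin on the bench under the barrel, whose axis is 10 mm above it; x runs along it to the nozzle (tip at +45 mm, barrel -43 to +32 mm, thumb disc end at -69 mm), z up at the start.
- used2: used syringe (orange plunger, nozzle cap and band; may be absent), lying, 114 mm long, rigid, 20 g; round white barrel 20 mm across, flat finger flange 34 mm wide, 20 mm high, 45 mm behind the origin. Origin on the bench under the barrel, whose axis is 10 mm above it; x runs along it to the nozzle (tip at +45 mm, barrel -43 to +32 mm, thumb disc end at -69 mm), z up at the start.
- used3: used syringe (orange plunger, nozzle cap and band; may be absent), lying, 114 mm long, rigid, 20 g; round white barrel 20 mm across, flat finger flange 34 mm wide, 20 mm high, 45 mm behind the origin. Origin on the bench under the barrel, whose axis is 10 mm above it; x runs along it to the nozzle (tip at +45 mm, barrel -43 to +32 mm, thumb disc end at -69 mm), z up at the start.
- used4: used syringe (orange plunger, nozzle cap and band; may be absent), lying, 114 mm long, rigid, 20 g; round white barrel 20 mm across, flat finger flange 34 mm wide, 20 mm high, 45 mm behind the origin. Origin on the bench under the barrel, whose axis is 10 mm above it; x runs along it to the nozzle (tip at +45 mm, barrel -43 to +32 mm, thumb disc end at -69 mm), z up at the start.
- used5: used syringe (orange plunger, nozzle cap and band; may be absent), lying, 114 mm long, rigid, 20 g; round white barrel 20 mm across, flat finger flange 34 mm wide, 20 mm high, 45 mm behind the origin. Origin on the bench under the barrel, whose axis is 10 mm above it; x runs along it to the nozzle (tip at +45 mm, barrel -43 to +32 mm, thumb disc end at -69 mm), z up at the start.
- new1: new syringe (green plunger, nozzle cap and band), to be left alone, lying, 114 mm long, rigid, 20 g; round white barrel 20 mm across, flat finger flange 34 mm wide, 20 mm high, 45 mm behind the origin. Origin on the bench under the barrel, whose axis is 10 mm above it; x runs along it to the nozzle (tip at +45 mm, barrel -43 to +32 mm, thumb disc end at -69 mm), z up at the start.
- sanitiser: hand sanitiser bottle, 64 mm across, 180 mm high, a bystander; origin at the centre of its underside.
- mug: white mug, 80 mm across, 90 mm high, a bystander; origin at the centre of its underside.
- dish: steel bowl, 140 mm across, 50 mm high, a bystander; origin at the centre of its underside.
- tape: flat roll of white tape, 84 mm across, 25 mm high, a bystander; origin at the centre of its underside.
- jar: clear jar with a blue cap, 60 mm across, 80 mm high, a bystander; origin at the centre of its underside.

How it is judged:
On the way, in this order (a step that is already met when the one before it is completed fails the run):
1. the lid is turned to its slots and lifted clear of the drum (z of lid in the frame of drum above 0.165 m), for 0.1 s.
2. the lid lies right way up on the blue mat, let go (horizontal distance between lid and mat below 0.06 m and height (world z) of lid below 0.012 m and angle between lid's own z axis and vertical below 0.1 rad and contact force between the fingers and lid below 0.3 N), for 0.2 s.
3. every used syringe is inside the drum while the lid is still off (horizontal distance between each of used1, used2, used3, used4, used5 and drum below 0.095 m and z of each of used1, used2, used3, used4, used5 in the frame of drum below 0.115 m and horizontal distance between lid and drum above 0.12 m and contact force between the fingers and used1 below 0.3 N and contact force between the fingers and used2 below 0.3 N and contact force between the fingers and used3 below 0.3 N and contact force between the fingers and used4 below 0.3 N and contact force between the fingers and used5 below 0.3 N), for 0.2 s.
4. the lid is seated on the drum and turned closed, arrow facing the mark (z of lid in the frame of drum between 0.126 and 0.1345 m and angle between lid's own z axis and vertical below 0.05 rad and y of arrow in the frame of drum between -0.015 and 0.015 m and x of arrow in the frame of drum above 0.05 m), for 0.2 s.
At the end, for the whole second after the job is handed in: Every used syringe that is present is inside the drum (below its mouth); the lid is flat on the drum's ledge, under the lips, with the tip of its arrow within 15 mm (about 10 degrees) sideways of the line from the drum's axis to the black mark; the lid is released and at rest (all of step 4 and horizontal distance between each of used1, used2, used3, used4, used5 and drum below 0.095 m and z of each of used1, used2, used3, used4, used5 in the frame of drum below 0.115 m and contact force between the fingers and lid below 0.3 N and linear speed of lid below 0.02 m/s); the robot touches nothing.
It fails at once if a new syringe or another bystander is moved more than 40 mm (distance of any of new1, sanitiser, mug, dish, tape, jar from where it was at the start of the episode above 0.04 m).
It fails at once if an upright bystander is tipped over (angle between any of sanitiser, mug, dish, tape, jar's own z axis and vertical above 0.6 rad).
Of used1, used2, used3, used4, used5 only 3 to 5 are there at a start; the rules pass over those that are not, and their reading is None.
At some moment in a run one of used1, used2, used3, used4, used5 may be knocked a few centimetres aside while the robot is not near it.
Once in a run the grip may slacken for a moment while it holds something.
It also fails if it takes over 210 s, if anything falls off the work surface, if the arm or the gripper's body presses on something with over 40 N, if the wrist force passes 120 N, or if a joint passes its speed limit or range.

ROBOT

A 6-joint arm with a two-finger parallel gripper is mounted at the origin on the work surface. World frame = base frame: x ahead of the robot, y to its left, z up, the work surface at z = 0. Lengths are in m, angles in rad, forces in N, time in s.
With the tool pointing down it reaches from about 0.25 to 0.85 m from the base axis. Payload 12.5 kg.
Tool frame: the origin (TCP) lies between the finger pads; the fingertips stand 17 mm ahead of it and the grasp point (between the pads) lies 2 mm behind it; y points along the fingers, z is the direction in which the jaws open and shut, and the axes are right-handed (so a half turn about y gives the same grasp; the last joint's range is limited). The gripper opens to 93 mm and grips with 3 to 60 N. Pads are 15 mm wide; open, the fingers measure 128 mm over their backs; the gripper's body (75 mm by 188 mm) begins 65 mm behind the grasp point.
Start: joints at [-1.395, 0.351, 1.652, -0, 1.139, -0.085], TCP at [0.142, -0.531, 0.236] pointing down, gripper open.
Joint ranges: [-2.75, 2.75], [-0.79, 2.1], [0.01, 2.65], [-1.57, 4.71], [0.07, 3.14], [-2.87, 2.87]. Speed limits (rad/s): [2.22, 2.22, 2.79, 3.14, 3.14, 3.14].

INTERFACE

Orientations are given as a 3x3 rotation matrix whose columns are the frame's x, y, z axes.
In Python, from station import robot gives the robot as it stands.
- The arm moves only by the tool jog_arm, never from a script. Its argument "series" is a list of rows, each a list of 7 numbers: the opening, from 0 (shut) to 1 (fully open), then the shift along the tool's x, y, z in m, then the turn, a rotation vector about the tool's x, y, z in degrees. In form: [[gripper, x, y, z, rx, ry, rz], ...]. A call has 1 to 20 rows; each row is the pose to reach, as a shift and turn from the pose commanded when the call began, along the tool's axes at that moment; what a row does not reach only later rows make up. A row lasts 1/12 s, in which the tool goes at most 41.7 mm and 7.16 degrees, less where a joint would pass 70% of its speed; a pose out of reach is approached as far as the arm can. A call with a gripper value outside its range is refused whole. The fingers move at their own pace and stop on an object; the grip force is fixed at half the most. Time passes only in rows, so rows that repeat a pose let the fingers close. It gives the time, the measured TCP pose, the force and the opening at its end, in the units of the state.
- robot.get_obs(): the state, without advancing time (a new reading comes with each control period).
- robot.grab_frame(name): name is "side" or "top"; returns (picture, depth): 400x640x3 uint8, red, green, blue; 400x640 float32, m along the optical axis (not along the pixel's ray), 0 where there is no reading.
- robot.camera_params(name): a dict with "vertical_fov" (degrees; the focal length in pixels is half the picture's height over the tangent of half this angle, whatever the lens; pixels are square), "cx", "cy" (the principal point, pixels), "k1" (the pictures are not rectified: a ray, as slopes to the right and down, at radius r is drawn at 1 + k1 r^2 times it, then the intrinsics apply), "extrinsics" (4x4, takes a point from world to camera coordinates). Camera axes: x right, y down, z forward; pixel columns grow to the right and rows downward; lengths in m; the calibration is good to about 2 mm. A picture is of the moment at which its call begins. camera_params takes no time and is no camera call.
- robot.close_job(): hands the job in, once; it reports no verdict.
The state is a dict: "time": time; "qpos": joint angles; "qvel": joint speeds; "tau": joint torques, N m; "eef_pos": TCP position; "tool_rot": TCP orientation; "ft_force": force on the tool from outside, world axes, zero at the start; "torque": the same for the moment, N m; "finger_gap": finger opening in m.
Only numpy, scipy, OpenCV 4.12 (cv2) and the standard library are available. Lean on these libraries where they do the work, as an engineer would, in place of code of your own. Each camera call takes 0.05 s, during which the arm holds its last target. There are 200 camera calls.

## Working session

There is one attempt and no reset: what is moved stays moved. The work goes in short steps, Python scripts to look and compute and a tool call to move; the robot and the scene stay as the last step left them, time stands still between calls to the robot, and variables do not carry over. Pictures are saved under pics/ and viewed, about 12 in all and at most 16, crops included, and the job is handed in when it is done.

Besides the shell and the picture viewer there is one more tool, called by a JSON object that holds its "fn" and its "kwargs". jog_arm: Moves the arm, as the interface text tells. Its arguments: {"type":"object","properties":{"series":{"type":"array","items":{"type":"array","items":{"type":"number"}}}},"required":["series"]}

```bash
mkdir -p pics; cat > h.py <<'E'
import numpy as np, cv2
from station import robot
def cam(n):
    p=robot.camera_params(n); f=200/np.tan(np.radians(p["vertical_fov"])/2)
    return p,f,np.array(p["extrinsics"])
def ray(n,u,v):
    p,f,E=cam(n); d=np.array([(u-p["cx"])/f,(v-p["cy"])/f]); s=d.copy()
    for _ in range(20): s=d/(1+p["k1"]*(s@s))
    R=E[:3,:3]; return -R.T@E[:3,3], R.T@np.array([s[0],s[1],1])
def onz(n,u,v,z):
    o,d=ray(n,u,v); return o+d*(z-o[2])/d[2]
def pt(n,u,v,D):
    o,d=ray(n,u,v); return o+d*D[int(round(v)),int(round(u))]
def proj(n,X):
    p,f,E=cam(n); c=E[:3,:3]@np.array(X)+E[:3,3]; s=c[:2]/c[2]; s=s*(1+p["k1"]*(s@s)); return s*f+[p["cx"],p["cy"]]
def grab(n,name=None):
    im,D=robot.grab_frame(n); im=np.asarray(im); 
    if name: cv2.imwrite(f"pics/{name}.png",cv2.cvtColor(im,cv2.COLOR_RGB2BGR))
    return im,D
def blobs(im,lo,hi,amin=20):
    h=cv2.cvtColor(im,cv2.COLOR_RGB2HSV); m=cv2.inRange(h,np.array(lo),np.array(hi))
    n,l,s,c=cv2.connectedComponentsWithStats(m); return [(c[i],s[i]) for i in range(1,n) if s[i][4]>=amin],l
E
python3 - <<'E'
from h import *
for n in("top","side"):
    im,D=grab(n,n+"0"); np.save(n+"0.npy",D); p,f,E=cam(n); print(n,f,p["cx"],p["cy"],p["k1"],-E[:3,:3].T@E[:3,3],E[:3,:3].round(3).tolist())
print(robot.get_obs())
E
```

```text
top 506.829368591251 325.5586800844962 198.6448062282513 -0.14464545250863284 [0.30152446 0.0332443  1.84464516] [[-0.005, -1.0, 0.005], [-0.99, 0.004, -0.142], [0.142, -0.005, -0.99]]
side 467.10765393297635 321.4477335627867 194.24162701717802 -0.060682163255257805 [ 0.33178707 -0.98550877  1.12756245] [[0.975, -0.22, -0.011], [-0.16, -0.673, -0.722], [0.152, 0.706, -0.692]]
{'time': 0.1, 'qpos': array([-1.39460467e+00,  3.51145606e-01,  1.65236423e+00,  1.98822619e-05,
        1.13908775e+00, -8.45766371e-02]), 'qvel': array([ 0.00034123, -0.00154346, -0.00255447,  0.00019883, -0.00048103,
       -0.00070182]), 'tau': array([ 5.26042677e-04, -4.98027098e+01, -2.85703754e+01,  7.00681005e-02,
        2.39280792e-02, -5.70580357e-05]), 'eef_pos': array([ 0.14179308, -0.53110681,  0.23517381]), 'tool_rot': array([[-9.66194334e-01, -1.58367360e-04,  2.57814825e-01],
       [-2.57814853e-01,  9.92538907e-04, -9.66193830e-01],
       [-1.02877678e-04, -9.99999495e-01, -9.99814926e-04]]), 'ft_force': array([ 0.06644487, -0.8980302 , -0.29347016]), 'torque': array([-0.01039373, -0.05023209, -0.04779021]), 'finger_gap': 0.09295635016505091}
```

View pics/top0.png

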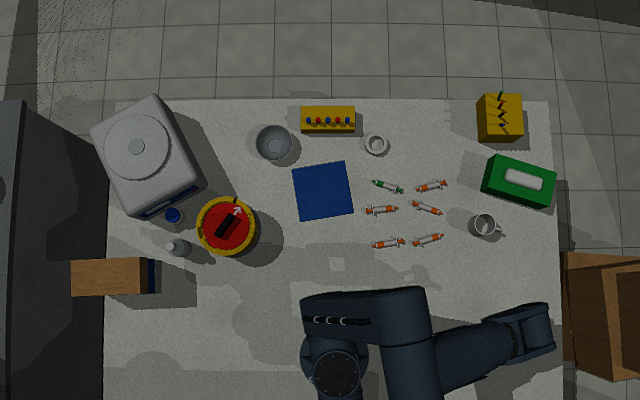

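View pics/side0.png

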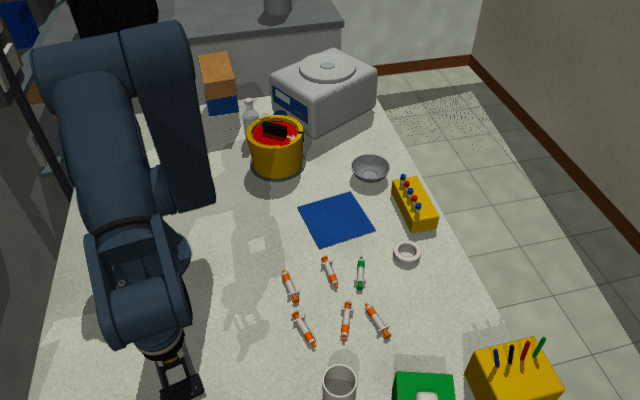

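The top view shows the drum at (225,226) with its mark near (234,199) and arrow near (238,210). The mat is at (323,190). Five orange syringes lie at (382,210), (432,185), (427,208), (388,243) and (428,239), and the green one is at (387,186).

```bash
cat >> h.py <<'E'
def cloud(n,im,D):
    p,f,E=cam(n); v,u=np.mgrid[0:400,0:640]; d=np.stack([(u-p["cx"])/f,(v-p["cy"])/f],-1); s=d.copy()
    for _ in range(20): s=d/(1+p["k1"]*(s**2).sum(-1,keepdims=True))
    C=np.concatenate([s,np.ones(s.shape[:2]+(1,))],-1)*D[...,None]
    return (C-E[:3,3])@E[:3,:3]
def circ(P):
    A=np.c_[2*P[:,:2],np.ones(len(P))]; a=np.linalg.lstsq(A,(P[:,:2]**2).sum(1),rcond=None)[0]; return a[0],a[1],np.sqrt(a[2]+a[0]**2+a[1]**2)
def syr(im,P,n="top",lo=(5,120,110),hi=(16,255,255),box=(0.2,0.9,-0.75,0.2),gap=0.012):
    """syringes: cluster the orange pixels together with the white barrel by height above bench"""
    h=cv2.cvtColor(im,cv2.COLOR_RGB2HSV); o=cv2.inRange(h,np.array(lo),np.array(hi))>0
    ok=(P[...,0]>box[0])&(P[...,0]<box[1])&(P[...,1]>box[2])&(P[...,1]<box[3])&(P[...,2]<0.04)
    o&=ok; m=cv2.dilate((o*255).astype(np.uint8),np.ones((5,5)))
    w=(im.min(-1)>150)&ok&(P[...,2]>0.006); m2=((o|(w&(cv2.dilate((o*255).astype(np.uint8),np.ones((25,25)))>0)))*255).astype(np.uint8)
    m2=cv2.morphologyEx(m2,cv2.MORPH_CLOSE,np.ones((3,3)))
    k,l,s,c=cv2.connectedComponentsWithStats(m2); out=[]
    for i in range(1,k):
        vv,uu=np.where((l==i)&(m2>0))
        if s[i][4]<60 or o[vv,uu].sum()<15: continue
        Q=np.array([onz(n,a,b,0.012)[:2] for a,b in zip(uu,vv)]); mu=Q.mean(0); d=np.linalg.svd(Q-mu)[2][0]
        t=(Q-mu)@d; oo=o[vv,uu]; e1,e2=t.min(),t.max()
        # plunger end has more orange than nozzle end
        a=(oo&(t<e1+.03)).sum(); b=(oo&(t>e2-.03)).sum()
        x=d if a>b else -d; t=(Q-mu)@x; tip=mu+x*t.max(); tail=mu+x*t.min(); org=tail*45/114+tip*69/114+0*x
        org=(tip+tail)/2+x*0.012
        out.append((org,np.degrees(np.arctan2(x[1],x[0])),t.max()-t.min(),a,b,c[i].round()))
    return out
E
python3 - <<'E'
from h import *
for n in("top","side"):
    im=cv2.cvtColor(cv2.imread(f"pics/{n}0.png"),cv2.COLOR_BGR2RGB); D=np.load(n+"0.npy"); P=cloud(n,im,D)
    h=cv2.cvtColor(im,cv2.COLOR_RGB2HSV); yl=(cv2.inRange(h,(20,120,80),(34,255,255))>0)
    near=(np.abs(P[...,1]-0.38)<.16)&(np.abs(P[...,0]-0.44)<.2)
    print(n,"bench z",np.median(P[...,2][(np.abs(P[...,0]-.4)<.02)&(np.abs(P[...,1]+.1)<.05)]))
    top=yl&near&(P[...,2]>.145)&(P[...,2]<.157); print(" rim top",top.sum(),np.median(P[...,2][top]),circ(P[top]))
    red=(cv2.inRange(h,(0,150,60),(7,255,255))|cv2.inRange(h,(174,150,60),(180,255,255)))>0; red&=near
    print(" red z",red.sum(),np.median(P[...,2][red]),circ(P[red]))
    blk=near&(im.max(-1)<55)&(P[...,2]>.165); q=P[blk]; print(" bar",blk.sum(),np.median(q[:,2]),q[:,:2].mean(0)); 
    q=q[:,:2]-q[:,:2].mean(0); s=np.linalg.svd(q)[2][0]; print("  dir",np.degrees(np.arctan2(s[1],s[0])), np.ptp(q@s))
    c=circ(P[top]); w=near&(im.min(-1)>120)&(np.hypot(P[...,0]-c[0],P[...,1]-c[1])<.085)&(P[...,2]>.125); print(" arrow",w.sum(),P[w].mean(0)); 
    r=np.hypot(P[...,0]-c[0],P[...,1]-c[1]); k=(im.max(-1)<60)&(r>.085)&(r<.1)&(P[...,2]>.14); 
    print(" mark",k.sum(),P[k].mean(0),np.degrees(np.arctan2(*(P[k].mean(0)-[c[0],c[1],0])[[1,0]])), "arrow",np.degrees(np.arctan2(*(P[w].mean(0)-[c[0],c[1],0])[[1,0]])))
    b=(cv2.inRange(h,(105,150,50),(125,255,255))>0)&(np.abs(P[...,1])<.2)&(np.abs(P[...,0]-.55)<.2)&(P[...,2]<.02)
    r=cv2.minAreaRect(P[b][:,:2].astype(np.float32)); print(" mat",b.sum(),r,np.median(P[b][:,2]))
    for s in syr(im,P,n): print("  U",s[0].round(4),round(s[1],1),round(s[2],4),s[3:])
    for s in syr(im,P,n,(55,120,60),(85,255,255)): print("  N",s[0].round(4),round(s[1],1),round(s[2],4),s[3:])
top=cv2.imread("pics/top0.png"); a=cv2.resize(top[150:270,160:280],(480,480),interpolation=cv2.INTER_CUBIC); b=cv2.resize(top[170:260,355:455],(310,480),interpolation=cv2.INTER_CUBIC)
cv2.imwrite("pics/c1.png",np.hstack([a,b]))
E
```

```text
top bench z -8.187775806305553e-05
 rim top 579 0.14930912125977594 (np.float64(0.45559623313834496), np.float64(0.3651434587375182), np.float64(0.09299989423496492))
 red z 1282 0.13669343261260114 (np.float64(0.4548475834341893), np.float64(0.36353865045421313), np.float64(0.06144099824651146))
 bar 279 0.17480813680421967 [0.4966925  0.40549805]
  dir -136.76847115181525 0.22374878401056195
 arrow 17 [0.51057263 0.32687536 0.13889002]
 mark 13 [0.513975   0.35341151 0.14806696] -11.362950449930043 arrow -34.84109479319827
 mat 2833 ((0.597939133644104, 0.03671024739742279), (0.1994624137878418, 0.19837580621242523), 9.602913856506348) 0.0033882534340295045
side bench z -0.0010633069119700858
 rim top 462 0.14868776680365298 (np.float64(0.455097518518396), np.float64(0.36681785483616747), np.float64(0.0934140226617447))
 red z 556 0.13727871581071635 (np.float64(0.46491341703360795), np.float64(0.38856667096027336), np.float64(0.06714402458929729))
 bar 143 0.17413955302967168 [0.4546159  0.36391787]
  dir -35.49499526910935 0.08895989663858424
 arrow 15 [0.50801577 0.33157065 0.13818383]
 mark 6 [0.54295868 0.33522137 0.15163283] -19.779518556760163 arrow -33.66635245170092
 mat 2593 ((0.5975125432014465, 0.04128235578536987), (0.1985437273979187, 0.20284372568130493), 9.495518684387207) 0.003156124336065283
  U [ 0.5291 -0.1854] -84.0 0.1225 (np.int64(31), np.int64(21), array([330., 271.]))
  U [ 0.4017 -0.1845] 99.0 0.1201 (np.int64(36), np.int64(46), array([290., 287.]))
  U [ 0.5276 -0.3537] -110.7 0.1181 (np.int64(37), np.int64(36), array([346., 320.]))
  U [ 0.612  -0.3481] 104.0 0.1181 (np.int64(42), np.int64(51), array([377., 320.]))
  U [ 0.4209 -0.3529] -74.2 0.1203 (np.int64(38), np.int64(36), array([304., 328.]))
  N [ 0.6152 -0.1937] 71.3 0.1024 (np.int64(34), np.int64(39), array([360., 275.]))
```

View pics/c1.png

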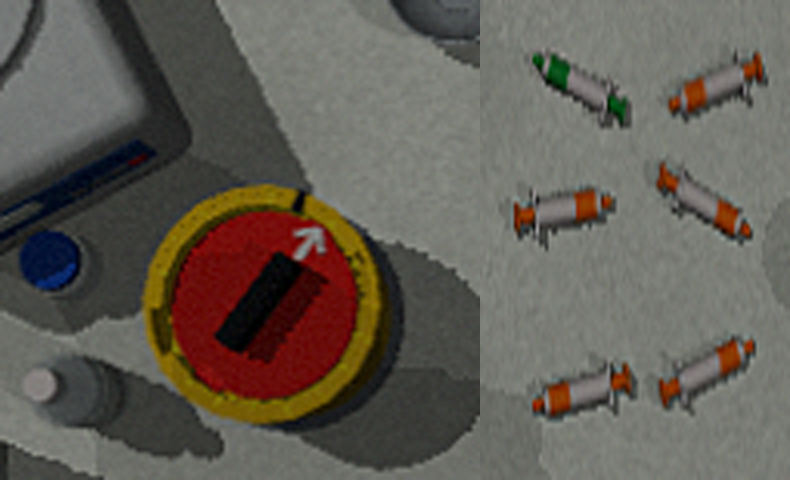

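The crop shows the mark at about (300,202) and a slot at about (158,330). That puts the drum x axis near -19.5° and slot_a near -75°, with the arrow now at -35°. Next I'll work out the approach to the bar.

```bash
cat >> h.py <<'E'
def to(x,y,z,yaw=None):
    o=robot.get_obs(); R=np.array(o["tool_rot"]); p=np.array(o["eef_pos"]); j=np.degrees(np.arctan2(R[1,2],R[0,2]))
    yaw=j if yaw is None else yaw; t=(np.array([x,y,z])-p)@R; d=(yaw-j+180)%360-180
    print("->",(x,y,z,yaw),"shift",t.round(3),"ry",round(-d,1),"now",p.round(4),"jaw",round(j,1),"q6",round(float(o["qpos"][5]),2))
E
python3 - <<'E'
from h import *
c=np.array([.4553,.366])
for uv in[(235,200.5)]:
    m=onz("top",*uv,.15)[:2]-c; print("mark",np.degrees(np.arctan2(m[1],m[0])),np.hypot(*m))
s=onz("top",160+158/4,150+330/4,.15)[:2]-c; print("slot_b",np.degrees(np.arctan2(s[1],s[0])),np.hypot(*s))
im=cv2.imread("pics/top0.png"); P=cloud("top",im,np.load("top0.npy"))
q=P.reshape(-1,3); r=np.hypot(*(q[:,:2]-c).T); k=(q[:,2]>.1)&(r>.105)&(r<.25)
a=np.degrees(np.arctan2(q[:,1]-c[1],q[:,0]-c[0]))
for lo in range(-180,180,20):
    kk=k&(a>=lo)&(a<lo+20)
    if kk.sum()>3: print(lo,kk.sum(),"rmin",r[kk].min().round(3),"zmax",q[kk,2].max().round(3))
to(.4,-.3,.24,-20); to(.455,.365,.24,54.5)
E
```

```text
mark -22.154992519829293 0.09173110856144658
slot_b 105.64660206494955 0.08766021056030059
20 435 rmin 0.175 zmax 0.208
40 575 rmin 0.176 zmax 0.21
60 296 rmin 0.201 zmax 0.208
100 250 rmin 0.16 zmax 0.185
120 7 rmin 0.18 zmax 0.117
-> (0.4, -0.3, 0.24, -20) shift [-0.309 -0.005 -0.157] ry -55.1 now [ 0.1418 -0.5311  0.2352] jaw -75.1 q6 -0.08
-> (0.455, 0.365, 0.24, 54.5) shift [-0.534 -0.004 -0.785] ry -129.6 now [ 0.1418 -0.5311  0.2352] jaw -75.1 q6 -0.08
```

{"fn": "jog_arm", "kwargs": {"series": [[1, -0.309, -0.02, -0.157, 0, -55, 0], [1, -0.309, -0.02, -0.157, 0, -55, 0], [1, -0.309, -0.02, -0.157, 0, -55, 0], [1, -0.309, -0.02, -0.157, 0, -55, 0], [1, -0.309, -0.02, -0.157, 0, -55, 0], [1, -0.309, -0.02, -0.157, 0, -55, 0], [1, -0.309, -0.02, -0.157, 0, -55, 0], [1, -0.534, -0.02, -0.785, 0, -129.6, 0], [1, -0.534, -0.02, -0.785, 0, -129.6, 0], [1, -0.534, -0.02, -0.785, 0, -129.6, 0], [1, -0.534, -0.02, -0.785, 0, -129.6, 0], [1, -0.534, -0.02, -0.785, 0, -129.6, 0], [1, -0.534, -0.02, -0.785, 0, -129.6, 0], [1, -0.534, -0.02, -0.785, 0, -129.6, 0], [1, -0.534, -0.02, -0.785, 0, -129.6, 0], [1, -0.534, -0.02, -0.785, 0, -129.6, 0], [1, -0.534, -0.02, -0.785, 0, -129.6, 0], [1, -0.534, -0.02, -0.785, 0, -129.6, 0], [1, -0.534, -0.02, -0.785, 0, -129.6, 0], [1, -0.534, -0.02, -0.785, 0, -129.6, 0]]}}

```text
time: 1.77
eef_pos: [0.4322, 0.2018, 0.2548]
tool_rot: [[0.816, -0.0, 0.579], [-0.579, -0.0, 0.816], [0.0, -1.0, -0.0]]
ft_force: [1.2, -0.9, 0.1]
finger_gap: 0.0931
```

```bash
python3 -c "
from h import *
to(.455,.365,.24,54.5); to(.455,.365,.163,54.5)"
```

```text
-> (0.455, 0.365, 0.24, 54.5) shift [-0.076  0.015  0.146] ry 0.1 now [0.4322 0.2018 0.2548] jaw 54.6 q6 -0.61
-> (0.455, 0.365, 0.163, 54.5) shift [-0.076  0.092  0.146] ry 0.1 now [0.4322 0.2018 0.2548] jaw 54.6 q6 -0.61
```

{"fn": "jog_arm", "kwargs": {"series": [[1, -0.076, 0.015, 0.146, 0, 0, 0], [1, -0.076, 0.015, 0.146, 0, 0, 0], [1, -0.076, 0.015, 0.146, 0, 0, 0], [1, -0.076, 0.015, 0.146, 0, 0, 0], [1, -0.076, 0.015, 0.146, 0, 0, 0], [1, -0.076, 0.015, 0.146, 0, 0, 0], [1, -0.076, 0.015, 0.146, 0, 0, 0], [1, -0.076, 0.015, 0.146, 0, 0, 0]]}}

```text
time: 2.43
eef_pos: [0.4554, 0.3616, 0.24]
tool_rot: [[0.814, -0.0, 0.581], [-0.581, -0.0, 0.814], [0.0, -1.0, -0.0]]
ft_force: [-0.8, -0.6, -0.0]
finger_gap: 0.0928
```

```bash
python3 -c "
from h import *
to(.455,.365,.163,54.5)
im,D=grab('side','s1'); cv2.imwrite('pics/s1c.png',cv2.resize(cv2.imread('pics/s1.png')[60:200,190:350],(640,560)))"
```

```text
-> (0.455, 0.365, 0.163, 54.5) shift [-0.002  0.077  0.003] ry -0.0 now [0.4554 0.3616 0.24  ] jaw 54.5 q6 -0.36
```

View pics/s1c.png

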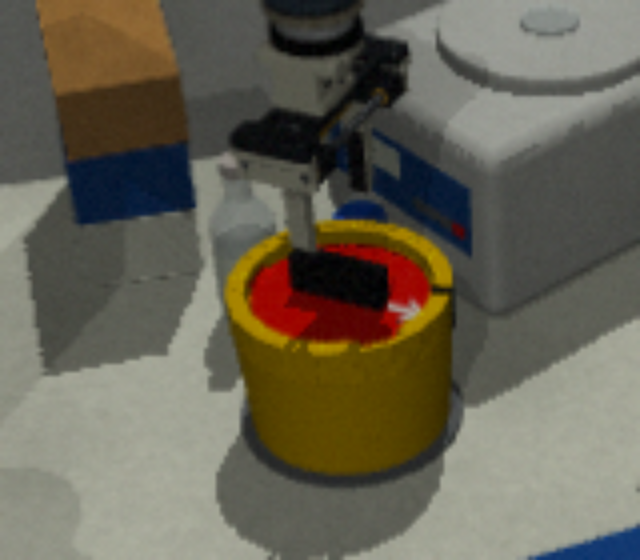

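The gripper is above the bar (crop 340,275) with the fingers on either side of it, so I'll descend and grip.

{"fn": "jog_arm", "kwargs": {"series": [[1, -0.002, 0.03, 0.003, 0, 0, 0], [1, -0.002, 0.06, 0.003, 0, 0, 0], [1, -0.002, 0.077, 0.003, 0, 0, 0], [1, -0.002, 0.077, 0.003, 0, 0, 0], [0, -0.002, 0.077, 0.003, 0, 0, 0], [0, -0.002, 0.077, 0.003, 0, 0, 0], [0, -0.002, 0.077, 0.003, 0, 0, 0], [0, -0.002, 0.077, 0.003, 0, 0, 0], [0, -0.002, 0.077, 0.003, 0, 0, 0], [0, -0.002, 0.077, 0.003, 0, 0, 0], [0, -0.002, 0.077, 0.003, 0, 0, 0], [0, -0.002, 0.077, 0.003, 0, 0, 0]]}}

```text
time: 3.48
eef_pos: [0.4555, 0.3662, 0.163]
tool_rot: [[0.815, 0.0, 0.58], [-0.58, 0.0, 0.815], [0.0, -1.0, 0.0]]
ft_force: [0.6, -0.1, -0.8]
finger_gap: 0.0442
```

{"fn": "jog_arm", "kwargs": {"series": [[0, 0, 0, 0, 0, 0, 0], [0, 0, 0, 0, 0, 0, 0], [0, 0, 0, 0, 0, 0, 0], [0, 0, 0, 0, 0, 0, 0], [0, 0, 0, 0, 0, 0, 0], [0, 0, 0, 0, 0, 0, 0], [0, 0, 0, 0, 0, 0, 0]]}}

```text
time: 4.07
eef_pos: [0.4555, 0.3662, 0.1629]
tool_rot: [[0.815, 0.0, 0.58], [-0.58, 0.0, 0.815], [0.0, -1.0, 0.0]]
ft_force: [-1.2, 0.5, -0.4]
finger_gap: 0.0216
```

{"fn": "jog_arm", "kwargs": {"series": [[0, 0, 0, 0, 0, 5, 0], [0, 0, 0, 0, 0, 10, 0], [0, 0, 0, 0, 0, 15, 0], [0, 0, 0, 0, 0, 20, 0], [0, 0, 0, 0, 0, 25, 0], [0, 0, 0, 0, 0, 30, 0], [0, 0, 0, 0, 0, 34, 0], [0, 0, 0, 0, 0, 37, 0], [0, 0, 0, 0, 0, 39, 0], [0, 0, 0, 0, 0, 40.5, 0], [0, 0, 0, 0, 0, 40.5, 0], [0, 0, 0, 0, 0, 40.5, 0]]}}

```text
time: 5.07
eef_pos: [0.4555, 0.3662, 0.1629]
tool_rot: [[0.243, -0.0, 0.97], [-0.97, -0.0, 0.243], [0.0, -1.0, -0.0]]
ft_force: [0.5, -0.2, -0.3]
finger_gap: 0.022
```

```bash
python3 -c "
from h import *
o=robot.get_obs(); print(o['ft_force'],o['torque'])
for n in('top','side'): grab(n,n+'2')
a=cv2.imread('pics/top2.png')[170:280,170:290]; b=cv2.imread('pics/side2.png')[100:190,230:320]
cv2.imwrite('pics/c2.png',np.hstack([cv2.resize(a,(400,400)),cv2.resize(b,(400,400))]))"
```

```text
[ 0.47658211 -0.18879495 -0.26971685] [ 0.00480532 -0.10833715  0.02057476]
```

View pics/c2.png

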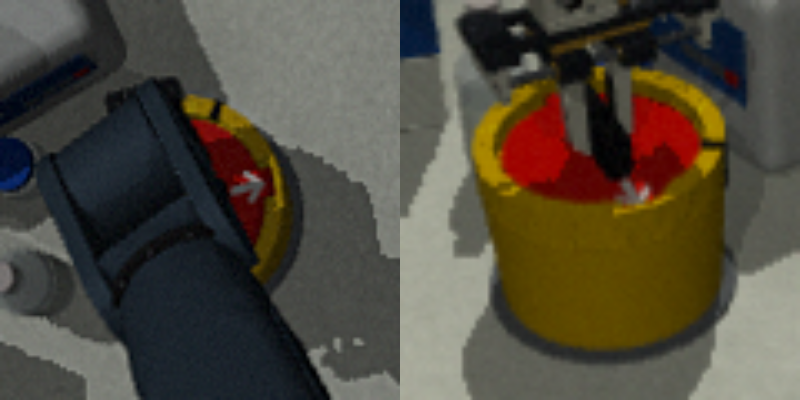

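```bash
python3 -c "
from h import *
im=cv2.imread('pics/side2.png'); x0,y0,s=240,110,9
o=cv2.resize(im[y0:y0+60,x0:x0+85],None,fx=s,fy=s,interpolation=cv2.INTER_CUBIC)
for a in(-21,-21-41.3,-76,-21-68.7):
  for r in(.0835,.094,.1):
    X=[.4555+r*np.cos(np.radians(a)),.366+r*np.sin(np.radians(a)),.15]; p=(proj('side',X)-[x0,y0])*s; cv2.circle(o,tuple(int(v) for v in p),3,(255,255,0),-1)
cv2.imwrite('pics/c3.png',o)"
```

```text
(no output)
```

View pics/c3.png

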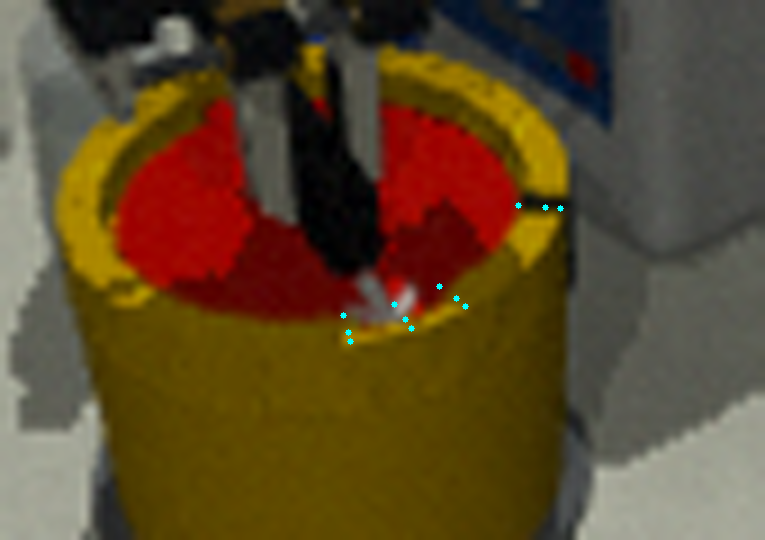

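The projected mark and slot_a edges match the picture, and the arrow (about 390,300) sits mid-slot. I'll lift a little and check the force.

{"fn": "jog_arm", "kwargs": {"series": [[0, 0, -0.003, 0, 0, 0, 0], [0, 0, -0.007, 0, 0, 0, 0], [0, 0, -0.012, 0, 0, 0, 0], [0, 0, -0.016, 0, 0, 0, 0], [0, 0, -0.016, 0, 0, 0, 0]]}}

```text
time: 5.58
eef_pos: [0.4559, 0.3665, 0.1801]
tool_rot: [[0.243, 0.001, 0.97], [-0.97, 0.001, 0.243], [-0.001, -1.0, 0.001]]
ft_force: [0.8, -0.4, -1.7]
finger_gap: 0.0218
```

{"fn": "jog_arm", "kwargs": {"series": [[0, 0, -0.02, 0, 0, 0, 0], [0, 0, -0.04, 0, 0, 0, 0], [0, 0, -0.06, 0, 0, 0, 0], [0, 0, -0.07, 0, 0, 0, 0], [0, 0, -0.07, 0, 0, 0, 0], [0, 0, -0.07, 0, 0, 0, 0], [0, 0, -0.07, 0, 0, 0, 0]]}}

```text
time: 6.17
eef_pos: [0.4551, 0.3659, 0.2476]
tool_rot: [[0.243, -0.002, 0.97], [-0.97, -0.001, 0.243], [0.001, -1.0, -0.002]]
ft_force: [0.1, 0.3, -0.9]
finger_gap: 0.0221
```

```bash
python3 -c "
from h import *
print(robot.get_obs()['ft_force'],robot.get_obs()['finger_gap']); to(.598,.039,.24); to(.598,.039,.04)"
```

```text
[ 0.09135674  0.29337007 -0.88918206] 0.022069522297934744
-> (0.598, 0.039, 0.24, np.float64(14.046660154346224)) shift [0.352 0.008 0.059] ry -0.0 now [0.4551 0.3659 0.2476] jaw 14.0 q6 0.35
-> (0.598, 0.039, 0.04, np.float64(14.046660154346224)) shift [0.352 0.208 0.06 ] ry -0.0 now [0.4551 0.3659 0.2476] jaw 14.0 q6 0.35
```

{"fn": "jog_arm", "kwargs": {"series": [[0, 0.03, 0, 0.005, 0, 0, 0], [0, 0.06, 0, 0.01, 0, 0, 0], [0, 0.09, 0, 0.015, 0, 0, 0], [0, 0.12, 0, 0.02, 0, 0, 0], [0, 0.15, 0, 0.025, 0, 0, 0], [0, 0.18, 0, 0.03, 0, 0, 0], [0, 0.21, 0, 0.035, 0, 0, 0], [0, 0.24, 0.02, 0.04, 0, 0, 0], [0, 0.27, 0.05, 0.045, 0, 0, 0], [0, 0.3, 0.08, 0.05, 0, 0, 0], [0, 0.33, 0.11, 0.055, 0, 0, 0], [0, 0.352, 0.14, 0.06, 0, 0, 0], [0, 0.352, 0.16, 0.06, 0, 0, 0], [0, 0.352, 0.175, 0.06, 0, 0, 0], [0, 0.352, 0.185, 0.06, 0, 0, 0], [0, 0.352, 0.185, 0.06, 0, 0, 0], [0, 0.352, 0.185, 0.06, 0, 0, 0]]}}

```text
time: 7.58
eef_pos: [0.5988, 0.0395, 0.0636]
tool_rot: [[0.243, -0.001, 0.97], [-0.97, 0.0, 0.243], [-0.0, -1.0, -0.001]]
ft_force: [0.7, 0.4, -1.0]
finger_gap: 0.0219
```

```bash
python3 -c "
from h import *
print(robot.get_obs()['ft_force'],robot.get_obs()['finger_gap']); to(.598,.039,.037)
im,D=grab('side','side4');cv2.imwrite('pics/c4.png',cv2.resize(im[170:270,270:410,::-1],(700,500)))"
```

```text
[ 0.65256474  0.44038013 -1.04856094] 0.021879623851677306
-> (0.598, 0.039, 0.037, np.float64(14.063672299951811)) shift [ 0.     0.027 -0.001] ry -0.0 now [0.5988 0.0395 0.0636] jaw 14.1 q6 -0.26
```

View pics/c4.png

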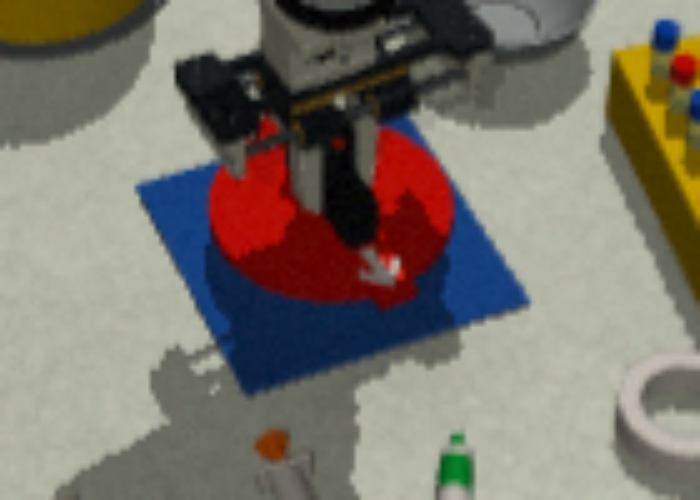

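The lid is held level over the mat. I'll lower it to contact and release.

{"fn": "jog_arm", "kwargs": {"series": [[0, 0, 0.01, 0, 0, 0, 0], [0, 0, 0.018, 0, 0, 0, 0], [0, 0, 0.023, 0, 0, 0, 0], [0, 0, 0.026, 0, 0, 0, 0], [0, 0, 0.026, 0, 0, 0, 0], [0, 0, 0.026, 0, 0, 0, 0]]}}

```text
time: 8.13
eef_pos: [0.5991, 0.0393, 0.0378]
tool_rot: [[0.243, -0.0, 0.97], [-0.97, 0.0, 0.243], [-0.0, -1.0, -0.0]]
ft_force: [0.5, 0.6, -1.5]
finger_gap: 0.0216
```

{"fn": "jog_arm", "kwargs": {"series": [[1, 0, 0, 0, 0, 0, 0], [1, 0, 0, 0, 0, 0, 0], [1, 0, 0, 0, 0, 0, 0], [1, 0, 0, 0, 0, 0, 0], [1, 0, 0, 0, 0, 0, 0], [1, 0, 0, 0, 0, 0, 0], [1, 0, 0, 0, 0, 0, 0], [1, 0, 0, 0, 0, 0, 0], [1, 0, -0.04, 0, 0, 0, 0], [1, 0, -0.08, 0, 0, 0, 0], [1, 0, -0.12, 0, 0, 0, 0], [1, 0, -0.16, 0, 0, 0, 0], [1, 0, -0.18, 0, 0, 0, 0], [1, 0, -0.18, 0, 0, 0, 0]]}}

```text
time: 9.3
eef_pos: [0.601, 0.0393, 0.2233]
tool_rot: [[0.243, 0.008, 0.97], [-0.97, -0.0, 0.243], [0.002, -1.0, 0.008]]
ft_force: [0.9, -0.2, 1.0]
finger_gap: 0.0931
```

```bash
sed -i 's/w=(im.min(-1)>150)&ok/w=(im.min(-1)>(150 if n=="side" else 95))\&ok/' h.py; cat > look.py <<'E'
from h import *
import sys
for n in("top","side"):
    im,D=grab(n,n+sys.argv[1]); P=cloud(n,im,D)
    for s in syr(im,P,n): print(n,"U",(s[0]-0.012*np.array([np.cos(np.radians(s[1])),np.sin(np.radians(s[1]))])).round(4),round(s[1],1),round(s[2],4),s[5])
E
python3 look.py 5
```

```text
top U [ 0.6179 -0.3693] -77.6 0.1279 [432. 184.]
top U [ 0.524  -0.3573] -113.1 0.1297 [429. 209.]
top U [ 0.4233 -0.3682] 107.1 0.0681 [433. 237.]
top U [ 0.376 -0.149] 152.3 0.0586 [374. 250.]
side U [ 0.5314 -0.3437] -111.1 0.1206 [346. 320.]
side U [ 0.6148 -0.3597] 103.9 0.1181 [377. 320.]
side U [ 0.4236 -0.3618] 105.2 0.0778 [308. 335.]
```

```bash
python3 - <<'E'
from h import *
im=cv2.cvtColor(cv2.imread("pics/top0.png"),cv2.COLOR_BGR2RGB); P=cloud("top",im,np.load("top0.npy"))
for s in syr(im,P,"top"): print("U",(s[0]-0.012*np.array([np.cos(np.radians(s[1])),np.sin(np.radians(s[1]))])).round(4),round(s[1],1),round(s[2],4),s[5])
a=np.radians(-21); print(robot.get_obs()['qpos'].round(2))
to(.528,-.174,.15,6); to(.404,-.196,.15,9)
E
```

```text
U [ 0.6159 -0.3714] -65.2 0.1258 [434. 184.]
U [ 0.5356 -0.2861] -89.5 0.3181 [411. 206.]
U [ 0.4183 -0.3399] 95.6 0.1259 [428. 238.]
U [ 0.4018 -0.1962] 105.5 0.1262 [387. 243.]
[-0.01  0.46  1.53  0.    1.15 -0.26]
-> (0.528, -0.174, 0.15, 6) shift [ 0.19   0.068 -0.121] ry 8.0 now [0.5992 0.0393 0.2182] jaw 14.0 q6 -0.26
-> (0.404, -0.196, 0.15, 9) shift [ 0.181  0.068 -0.246] ry 5.0 now [0.5992 0.0393 0.2182] jaw 14.0 q6 -0.26
```

{"fn": "jog_arm", "kwargs": {"series": [[0.5, 0.181, 0.06, -0.247, 0, 3, 0], [0.5, 0.181, 0.06, -0.247, 0, 3, 0], [0.5, 0.181, 0.06, -0.247, 0, 3, 0], [0.5, 0.181, 0.06, -0.247, 0, 3, 0], [0.5, 0.181, 0.06, -0.247, 0, 3, 0], [0.5, 0.181, 0.06, -0.247, 0, 3, 0], [0.5, 0.181, 0.06, -0.247, 0, 3, 0], [0.5, 0.181, 0.06, -0.247, 0, 3, 0], [0.5, 0.181, 0.06, -0.247, 0, 3, 0], [0.5, 0.181, 0.1, -0.247, 0, 3, 0], [0.5, 0.181, 0.14, -0.247, 0, 3, 0], [0.5, 0.181, 0.14, -0.247, 0, 3, 0], [0.5, 0.181, 0.14, -0.247, 0, 3, 0], [0.5, 0.181, 0.14, -0.247, 0, 3, 0]]}}

```text
time: 10.57
eef_pos: [0.404, -0.1961, 0.079]
tool_rot: [[0.192, 0.0, 0.981], [-0.981, -0.0, 0.192], [0.0, -1.0, 0.0]]
ft_force: [0.5, -0.2, 0.6]
finger_gap: 0.0468
```

```bash
python3 -c "
from h import *
to(.403,-.196,.020,11); im,D=grab('side','side6'); cv2.imwrite('pics/c6.png',cv2.resize(im[230:350,230:390,::-1],(640,480)))"
```

```text
-> (0.403, -0.196, 0.02, 11) shift [-0.     0.059 -0.001] ry 0.1 now [ 0.404  -0.1961  0.079 ] jaw 11.1 q6 -0.75
```

View pics/c6.png

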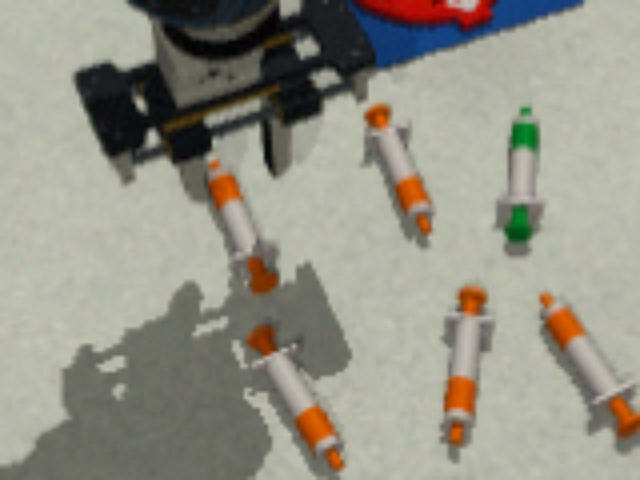

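The fingers straddle the syringe at (235,225), with its nozzle toward +y. I'll descend, grip and lift.

{"fn": "jog_arm", "kwargs": {"series": [[0.5, 0, 0.03, 0, 0, 0, 0], [0.5, 0, 0.05, 0, 0, 0, 0], [0.5, 0, 0.059, 0, 0, 0, 0], [0.5, 0, 0.059, 0, 0, 0, 0], [0, 0, 0.059, 0, 0, 0, 0], [0, 0, 0.059, 0, 0, 0, 0], [0, 0, 0.059, 0, 0, 0, 0], [0, 0, 0.059, 0, 0, 0, 0], [0, 0, 0.059, 0, 0, 0, 0], [0, 0, 0.059, 0, 0, 0, 0], [0, 0, 0.059, 0, 0, 0, 0], [0, 0, 0.059, 0, 0, 0, 0], [0, 0, 0.03, 0, 0, 0, 0], [0, 0, -0.01, 0, 0, 0, 0], [0, 0, -0.05, 0, 0, 0, 0], [0, 0, -0.09, 0, 0, 0, 0], [0, 0, -0.13, 0, 0, 0, 0], [0, 0, -0.15, 0, 0, 0, 0], [0, 0, -0.15, 0, 0, 0, 0], [0, 0, -0.15, 0, 0, 0, 0]]}}

```text
time: 12.28
eef_pos: [0.4036, -0.1963, 0.2285]
tool_rot: [[0.192, 0.002, 0.981], [-0.981, -0.001, 0.192], [0.001, -1.0, 0.002]]
ft_force: [0.1, -0.5, -0.6]
finger_gap: 0.0193
```

```bash
python3 -c "
from h import *
to(.4555,.366,.23);to(.42,.08,.23)"; python3 look.py 7
```

```text
-> (0.4555, 0.366, 0.23, np.float64(11.040596139875474)) shift [-0.542 -0.002  0.159] ry -0.0 now [ 0.4036 -0.1963  0.2285] jaw 11.0 q6 -0.75
-> (0.42, 0.08, 0.23, np.float64(11.040596139875474)) shift [-0.268 -0.002  0.069] ry -0.0 now [ 0.4036 -0.1963  0.2285] jaw 11.0 q6 -0.75
top U [ 0.6193 -0.363 ] 98.5 0.1201 [429. 184.]
top U [ 0.5181 -0.3649] -120.5 0.1629 [430. 210.]
top U [ 0.5332 -0.1744] -68.2 0.1327 [377. 208.]
side U [ 0.5279 -0.1739] -84.6 0.1234 [330. 271.]
side U [ 0.531  -0.3419] 71.5 0.1186 [345. 319.]
side U [ 0.6146 -0.3598] 104.2 0.118 [377. 320.]
side U [ 0.4264 -0.3707] -74.8 0.0592 [310. 338.]
```

{"fn": "jog_arm", "kwargs": {"series": [[0, -0.035, 0, 0.01, 0, 0, 0], [0, -0.07, 0, 0.02, 0, 0, 0], [0, -0.105, 0, 0.03, 0, 0, 0], [0, -0.14, 0, 0.04, 0, 0, 0], [0, -0.175, 0, 0.05, 0, 0, 0], [0, -0.21, 0, 0.06, 0, 0, 0], [0, -0.245, 0, 0.07, 0, 0, 0], [0, -0.28, 0, 0.08, 0, 0, 0], [0, -0.315, 0, 0.09, 0, 0, 0], [0, -0.35, 0, 0.1, 0, 0, 0], [0, -0.385, 0, 0.11, 0, 0, 0], [0, -0.42, 0, 0.12, 0, 0, 0], [0, -0.455, 0, 0.13, 0, 0, 0], [0, -0.49, 0, 0.14, 0, 0, 0], [0, -0.52, 0, 0.15, 0, 0, 0], [0, -0.542, 0, 0.159, 0, 0, 0], [0, -0.542, 0, 0.159, 0, 0, 0], [0, -0.542, 0, 0.159, 0, 0, 0], [0, -0.542, 0, 0.159, 0, 0, 0]]}}

```text
time: 13.97
eef_pos: [0.4551, 0.3653, 0.2264]
tool_rot: [[0.192, -0.002, 0.981], [-0.981, -0.002, 0.192], [0.001, -1.0, -0.003]]
ft_force: [-0.5, 0.9, -0.0]
finger_gap: 0.0191
```

```bash
python3 -c "
from h import *
to(.4555,.366,.13); im,D=grab('side','side8'); cv2.imwrite('pics/c8.png',cv2.resize(im[60:200,190:350,::-1],(640,560)))"
```

```text
-> (0.4555, 0.366, 0.13, np.float64(11.041410188365607)) shift [-0.001  0.096  0.001] ry -0.0 now [0.4551 0.3653 0.2264] jaw 11.0 q6 0.4
```

View pics/c8.png

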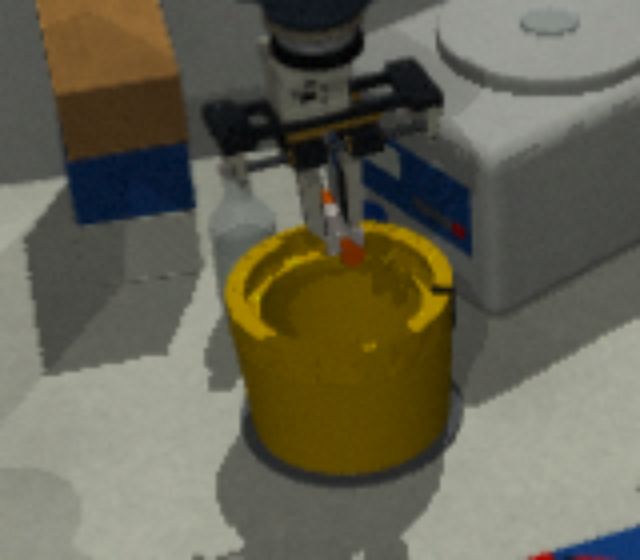

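The syringe is held over the open mouth. I'll lower it in, release and rise.

{"fn": "jog_arm", "kwargs": {"series": [[0, 0, 0.03, 0, 0, 0, 0], [0, 0, 0.06, 0, 0, 0, 0], [0, 0, 0.09, 0, 0, 0, 0], [0, 0, 0.115, 0, 0, 0, 0], [0, 0, 0.115, 0, 0, 0, 0], [0.5, 0, 0.115, 0, 0, 0, 0], [0.5, 0, 0.115, 0, 0, 0, 0], [0.5, 0, 0.115, 0, 0, 0, 0], [0.5, 0, 0.115, 0, 0, 0, 0], [0.5, 0, 0.115, 0, 0, 0, 0], [0.5, 0, 0.08, 0, 0, 0, 0], [0.5, 0, 0.04, 0, 0, 0, 0], [0.5, 0, 0, 0, 0, 0, 0], [0.5, 0, 0, 0, 0, 0, 0], [0.5, 0, 0, 0, 0, 0, 0]]}}

```text
time: 15.27
eef_pos: [0.4564, 0.3667, 0.2305]
tool_rot: [[0.192, 0.004, 0.981], [-0.981, 0.003, 0.192], [-0.002, -1.0, 0.005]]
ft_force: [0.3, -0.4, -0.9]
finger_gap: 0.0465
```

```bash
python3 look.py 9;  python3 -c "
from h import *
to(.528,-.174,.23,5.5);to(.528,-.174,.020,5.5)"
```

```text
top U [ 0.6145 -0.3426] 95.6 0.1545 [423. 185.]
top U [ 0.5263 -0.1638] 68.3 0.1786 [380. 210.]
top U [ 0.533  -0.3503] -108.5 0.1479 [428. 207.]
top U [ 0.4269 -0.3475] 131.4 0.1103 [429. 235.]
side U [ 0.5274 -0.1617] 95.6 0.0992 [329. 270.]
side U [ 0.5316 -0.3424] -110.3 0.1181 [346. 320.]
side U [ 0.615  -0.3597] -75.1 0.118 [377. 320.]
side U [ 0.4179 -0.3413] -73.7 0.1203 [304. 329.]
-> (0.528, -0.174, 0.23, 5.5) shift [ 0.544 -0.003 -0.032] ry 5.5 now [0.4553 0.3659 0.2273] jaw 11.0 q6 0.4
-> (0.528, -0.174, 0.02, 5.5) shift [ 0.544  0.207 -0.032] ry 5.5 now [0.4553 0.3659 0.2273] jaw 11.0 q6 0.4
```

{"fn": "jog_arm", "kwargs": {"series": [[0.5, 0.04, 0, 0, 0, 2, 0], [0.5, 0.08, 0, -0.005, 0, 4, 0], [0.5, 0.12, 0, -0.01, 0, 5.5, 0], [0.5, 0.16, 0, -0.012, 0, 5.5, 0], [0.5, 0.2, 0, -0.014, 0, 5.5, 0], [0.5, 0.24, 0, -0.016, 0, 5.5, 0], [0.5, 0.28, 0, -0.018, 0, 5.5, 0], [0.5, 0.32, 0, -0.02, 0, 5.5, 0], [0.5, 0.36, 0, -0.022, 0, 5.5, 0], [0.5, 0.4, 0.02, -0.024, 0, 5.5, 0], [0.5, 0.44, 0.05, -0.026, 0, 5.5, 0], [0.5, 0.48, 0.08, -0.028, 0, 5.5, 0], [0.5, 0.52, 0.11, -0.03, 0, 5.5, 0], [0.5, 0.544, 0.14, -0.032, 0, 5.5, 0], [0.5, 0.544, 0.14, -0.032, 0, 5.5, 0], [0.5, 0.544, 0.14, -0.032, 0, 5.5, 0], [0.5, 0.544, 0.14, -0.032, 0, 5.5, 0], [0.5, 0.544, 0.14, -0.032, 0, 5.5, 0]]}}

```text
time: 16.87
eef_pos: [0.5283, -0.173, 0.088]
tool_rot: [[0.097, -0.001, 0.995], [-0.995, 0.0, 0.097], [-0.001, -1.0, -0.001]]
ft_force: [-0.9, 0.3, 0.9]
finger_gap: 0.0467
```

```bash
 python3 -c "
from h import *
to(.528,-.174,.020,5.5)"; python3 look.py 10
```

```text
-> (0.528, -0.174, 0.02, 5.5) shift [ 0.001  0.068 -0.   ] ry 0.1 now [ 0.5283 -0.173   0.088 ] jaw 5.6 q6 -0.5
top U [ 0.6306 -0.3873] -65.7 0.1607 [433. 182.]
side U [ 0.5277 -0.1623] 93.6 0.0984 [329. 270.]
side U [ 0.6149 -0.3604] 103.6 0.1194 [378. 321.]
side U [ 0.429  -0.3787] -58.9 0.0536 [310. 339.]
```

{"fn": "jog_arm", "kwargs": {"series": [[0.5, 0, 0.03, 0, 0, 0, 0], [0.5, 0, 0.055, 0, 0, 0, 0], [0.5, 0, 0.068, 0, 0, 0, 0], [0.5, 0, 0.068, 0, 0, 0, 0], [0, 0, 0.068, 0, 0, 0, 0], [0, 0, 0.068, 0, 0, 0, 0], [0, 0, 0.068, 0, 0, 0, 0], [0, 0, 0.068, 0, 0, 0, 0], [0, 0, 0.068, 0, 0, 0, 0], [0, 0, 0.068, 0, 0, 0, 0], [0, 0, 0.068, 0, 0, 0, 0], [0, 0, 0.068, 0, 0, 0, 0], [0, 0, 0.03, 0, 0, 0, 0], [0, 0, -0.01, 0, 0, 0, 0], [0, 0, -0.05, 0, 0, 0, 0], [0, 0, -0.09, 0, 0, 0, 0], [0, 0, -0.13, 0, 0, 0, 0], [0, 0, -0.14, 0, 0, 0, 0], [0, 0, -0.14, 0, 0, 0, 0], [0, 0, -0.14, 0, 0, 0, 0]]}}

```text
time: 18.63
eef_pos: [0.5281, -0.1738, 0.2271]
tool_rot: [[0.096, -0.0, 0.995], [-0.995, 0.0, 0.096], [-0.0, -1.0, -0.0]]
ft_force: [0.2, -0.8, -1.3]
finger_gap: 0.0191
```

```bash
python3 -c "
from h import *
to(.4655,.366,.23)"
```

```text
-> (0.4655, 0.366, 0.23, np.float64(5.537331030542928)) shift [-0.543 -0.003 -0.01 ] ry -0.0 now [ 0.5281 -0.1738  0.2271] jaw 5.5 q6 -0.5
```

{"fn": "jog_arm", "kwargs": {"series": [[0, -0.035, 0, 0, 0, 0, 0], [0, -0.07, 0, 0, 0, 0, 0], [0, -0.105, 0, 0, 0, 0, 0], [0, -0.14, 0, -0.002, 0, 0, 0], [0, -0.175, 0, -0.003, 0, 0, 0], [0, -0.21, 0, -0.004, 0, 0, 0], [0, -0.245, 0, -0.005, 0, 0, 0], [0, -0.28, 0, -0.006, 0, 0, 0], [0, -0.315, 0, -0.007, 0, 0, 0], [0, -0.35, 0, -0.008, 0, 0, 0], [0, -0.385, 0, -0.009, 0, 0, 0], [0, -0.42, 0, -0.01, 0, 0, 0], [0, -0.455, 0, -0.01, 0, 0, 0], [0, -0.49, 0, -0.01, 0, 0, 0], [0, -0.52, 0, -0.01, 0, 0, 0], [0, -0.543, 0, -0.01, 0, 0, 0], [0, -0.543, 0, -0.01, 0, 0, 0], [0, -0.543, 0, -0.01, 0, 0, 0], [0, -0.543, 0, -0.01, 0, 0, 0]]}}

```text
time: 20.22
eef_pos: [0.4656, 0.3646, 0.2261]
tool_rot: [[0.096, -0.002, 0.995], [-0.995, -0.002, 0.096], [0.002, -1.0, -0.003]]
ft_force: [-0.2, -0.6, -0.6]
finger_gap: 0.0191
```

{"fn": "jog_arm", "kwargs": {"series": [[0, 0, 0.03, 0, 0, 0, 0], [0, 0, 0.06, 0, 0, 0, 0], [0, 0, 0.09, 0, 0, 0, 0], [0, 0, 0.115, 0, 0, 0, 0], [0, 0, 0.115, 0, 0, 0, 0], [0.5, 0, 0.115, 0, 0, 0, 0], [0.5, 0, 0.115, 0, 0, 0, 0], [0.5, 0, 0.115, 0, 0, 0, 0], [0.5, 0, 0.115, 0, 0, 0, 0], [0.5, 0, 0.115, 0, 0, 0, 0], [0.5, 0, 0.08, 0, 0, 0, 0], [0.5, 0, 0.04, 0, 0, 0, 0], [0.5, 0, 0, 0, 0, 0, 0], [0.5, 0, 0, 0, 0, 0, 0], [0.5, 0, 0, 0, 0, 0, 0]]}}

```text
time: 21.47
eef_pos: [0.4668, 0.3662, 0.2306]
tool_rot: [[0.097, 0.004, 0.995], [-0.995, 0.003, 0.097], [-0.002, -1.0, 0.005]]
ft_force: [0.0, -0.0, -0.8]
finger_gap: 0.0463
```

```bash
python3 look.py 12;  python3 -c "
from h import *
to(.4185,-.341,.23,16);to(.4185,-.341,.020,16)"
```

```text
top U [ 0.6221 -0.3532] 82.6 0.1428 [427. 183.]
top U [ 0.4529 -0.3605] -121.8 0.1595 [431. 229.]
side U [ 0.6148 -0.3597] -75.0 0.118 [377. 320.]
side U [ 0.4343 -0.3327] 130.3 0.117 [315. 328.]
-> (0.4185, -0.341, 0.23, 16) shift [ 0.698 -0.002 -0.115] ry -10.5 now [0.4656 0.3654 0.2272] jaw 5.5 q6 0.49
-> (0.4185, -0.341, 0.02, 16) shift [ 0.698  0.208 -0.115] ry -10.5 now [0.4656 0.3654 0.2272] jaw 5.5 q6 0.49
```

```bash
python3 -c "
from h import *
a=cv2.imread('pics/side12.png')[230:370,260:420]; b=cv2.imread('pics/top12.png')[170:260,360:460]
cv2.imwrite('pics/c12.png',np.hstack([cv2.resize(a,(460,400)),cv2.resize(b,(340,400))]))"
```

```text
(no output)
```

View pics/c12.png

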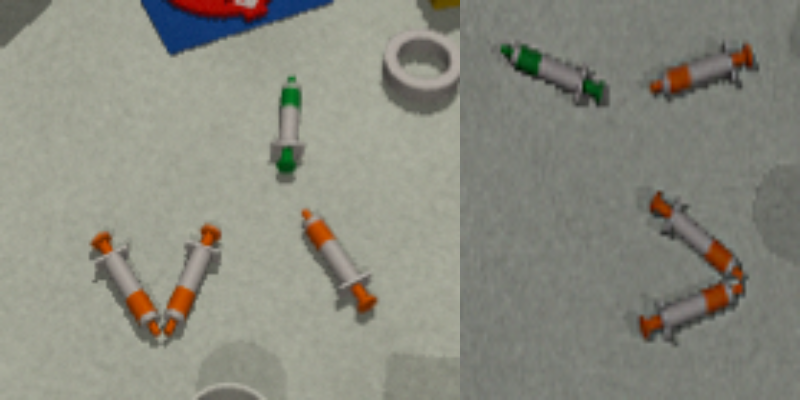

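C has been knocked: its nozzle now nearly touches E's at side crop (162,330). I'll locate both.

```bash
python3 -c "
from h import *
f=lambda n,u,v:onz(n,u,v,.012)[:2]
for nm,a,b in(('C',(210,235),(168,328)),('E',(102,240),(157,330)),('D',(368,300),(307,214))):
  t,p=[f('side',260+x/2.875,230+y/2.857) for x,y in(a,b)]; d=p-t; print(nm,((t+p)/2).round(4),np.degrees(np.arctan2(d[1],d[0])).round(1),np.hypot(*d).round(4))
for nm,a,b in(('C',(655,200),(740,277)),('E',(645,327),(740,287))):
  t,p=[f('top',360+(x-460)/3.4,170+y/4.444) for x,y in(a,b)]; d=p-t; print(nm,((t+p)/2).round(4),np.degrees(np.arctan2(d[1],d[0])).round(1),np.hypot(*d).round(4))
to(.60,-.10,.23,16);to(.615,-.36,.12,14.5)
"
```

```text
C [ 0.4746 -0.3533] -124.9 0.1049
E [ 0.4188 -0.3442] -73.2 0.1082
D [ 0.6152 -0.3597] 105.4 0.1056
C [ 0.4713 -0.357 ] -125.3 0.1111
E [ 0.415  -0.3501] -73.0 0.1088
-> (0.6, -0.1, 0.23, 16) shift [ 0.476 -0.003  0.089] ry -10.5 now [0.4656 0.3654 0.2272] jaw 5.5 q6 0.49
-> (0.615, -0.36, 0.12, 14.5) shift [0.736 0.108 0.079] ry -9.0 now [0.4656 0.3654 0.2272] jaw 5.5 q6 0.49
```

{"fn": "jog_arm", "kwargs": {"series": [[0.5, 0.04, 0, -0.007, 0, -3, 0], [0.5, 0.08, 0, -0.014, 0, -6, 0], [0.5, 0.12, 0, -0.02, 0, -9, 0], [0.5, 0.16, 0, -0.027, 0, -11, 0], [0.5, 0.2, 0, -0.033, 0, -11, 0], [0.5, 0.24, 0, -0.04, 0, -11, 0], [0.5, 0.28, 0, -0.047, 0, -11, 0], [0.5, 0.32, 0, -0.054, 0, -11, 0], [0.5, 0.36, 0, -0.06, 0, -11, 0], [0.5, 0.4, 0, -0.067, 0, -11, 0], [0.5, 0.44, 0, -0.074, 0, -11, 0], [0.5, 0.48, 0, -0.08, 0, -11, 0], [0.5, 0.52, 0, -0.087, 0, -11, 0], [0.5, 0.56, 0.03, -0.094, 0, -11, 0], [0.5, 0.6, 0.06, -0.1, 0, -11, 0], [0.5, 0.64, 0.09, -0.107, 0, -11, 0], [0.5, 0.68, 0.12, -0.116, 0, -11, 0], [0.5, 0.693, 0.13, -0.116, 0, -11, 0], [0.5, 0.693, 0.13, -0.116, 0, -11, 0], [0.5, 0.693, 0.13, -0.116, 0, -11, 0]]}}

```text
time: 23.23
eef_pos: [0.4158, -0.3359, 0.0947]
tool_rot: [[0.282, -0.004, 0.959], [-0.959, 0.004, 0.282], [-0.005, -1.0, -0.003]]
ft_force: [0.3, 0.5, -0.1]
finger_gap: 0.0465
```

```bash
 python3 -c "
from h import *
to(.4165,-.336,.020,16.5)"
```

```text
-> (0.4165, -0.336, 0.02, 16.5) shift [0.001 0.075 0.001] ry -0.1 now [ 0.4158 -0.3359  0.0947] jaw 16.4 q6 -1.05
```

{"fn": "jog_arm", "kwargs": {"series": [[0.5, 0, 0.03, 0, 0, 0, 0], [0.5, 0, 0.06, 0, 0, 0, 0], [0.5, 0, 0.076, 0, 0, 0, 0], [0.5, 0, 0.076, 0, 0, 0, 0], [0, 0, 0.076, 0, 0, 0, 0], [0, 0, 0.076, 0, 0, 0, 0], [0, 0, 0.076, 0, 0, 0, 0], [0, 0, 0.076, 0, 0, 0, 0], [0, 0, 0.076, 0, 0, 0, 0], [0, 0, 0.076, 0, 0, 0, 0], [0, 0, 0.076, 0, 0, 0, 0], [0, 0, 0.076, 0, 0, 0, 0], [0, 0, 0.04, 0, 0, 0, 0], [0, 0, 0, 0, 0, 0, 0], [0, 0, -0.04, 0, 0, 0, 0], [0, 0, -0.08, 0, 0, 0, 0], [0, 0, -0.12, 0, 0, 0, 0], [0, 0, -0.13, 0, 0, 0, 0], [0, 0, -0.13, 0, 0, 0, 0], [0, 0, -0.13, 0, 0, 0, 0]]}}

```text
time: 24.9
eef_pos: [0.4173, -0.3351, 0.2273]
tool_rot: [[0.285, 0.0, 0.959], [-0.959, 0.0, 0.285], [-0.0, -1.0, 0.0]]
ft_force: [0.7, 0.1, -0.8]
finger_gap: 0.0192
```

```bash
python3 -c "
from h import *
to(.4455,.366,.23)"
```

```text
-> (0.4455, 0.366, 0.23, np.float64(16.53747364749419)) shift [-0.664 -0.003  0.227] ry -0.0 now [ 0.4173 -0.3351  0.2273] jaw 16.5 q6 -1.05
```

{"fn": "jog_arm", "kwargs": {"series": [[0, -0.038, 0, 0.013, 0, 0, 0], [0, -0.076, 0, 0.026, 0, 0, 0], [0, -0.114, 0, 0.039, 0, 0, 0], [0, -0.152, 0, 0.052, 0, 0, 0], [0, -0.19, 0, 0.065, 0, 0, 0], [0, -0.228, 0, 0.078, 0, 0, 0], [0, -0.266, 0, 0.09, 0, 0, 0], [0, -0.304, 0, 0.103, 0, 0, 0], [0, -0.342, 0, 0.116, 0, 0, 0], [0, -0.38, 0, 0.129, 0, 0, 0], [0, -0.418, 0, 0.142, 0, 0, 0], [0, -0.456, 0, 0.155, 0, 0, 0], [0, -0.494, 0, 0.168, 0, 0, 0], [0, -0.532, 0, 0.18, 0, 0, 0], [0, -0.57, 0, 0.194, 0, 0, 0], [0, -0.608, 0, 0.207, 0, 0, 0], [0, -0.646, 0, 0.22, 0, 0, 0], [0, -0.672, 0, 0.228, 0, 0, 0], [0, -0.672, 0, 0.228, 0, 0, 0], [0, -0.672, 0, 0.228, 0, 0, 0]]}}

```text
time: 26.57
eef_pos: [0.4437, 0.3741, 0.225]
tool_rot: [[0.287, -0.004, 0.958], [-0.958, -0.003, 0.287], [0.002, -1.0, -0.004]]
ft_force: [0.8, -0.4, -0.7]
finger_gap: 0.0194
```

```bash
python3 look.py 14;  python3 -c "
from h import *
to(.4455,.373,.11)
im=cv2.imread('pics/side14.png'); a=im[230:370,260:420]; b=im[70:180,220:330]
cv2.imwrite('pics/c14.png',np.hstack([cv2.resize(a,(400,350)),cv2.resize(b,(350,350))]))"
```

```text
top U [ 0.6095 -0.3742] -80.5 0.1671 [433. 186.]
top U [ 0.4687 -0.3509] -137.3 0.1264 [429. 226.]
side U [ 0.6144 -0.3585] 105.5 0.1206 [377. 319.]
side U [ 0.4753 -0.3495] -123.9 0.1191 [326. 328.]
-> (0.4455, 0.373, 0.11, np.float64(16.52653121145797)) shift [-0.     0.116  0.002] ry -0.0 now [0.4443 0.3726 0.2261] jaw 16.5 q6 0.33
```

View pics/c14.png

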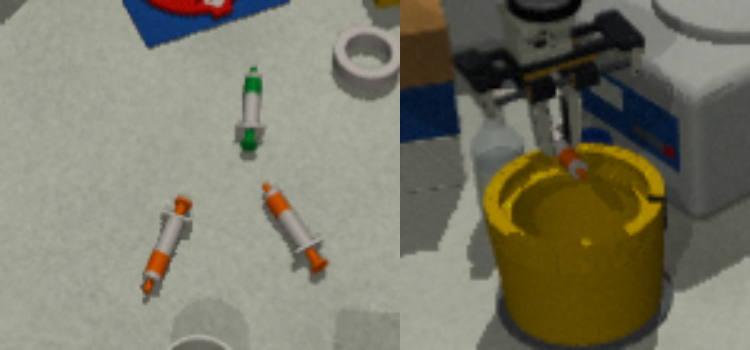

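Syringe E is held over the mouth, and C and D lie where measured. I'll lower and release E.

{"fn": "jog_arm", "kwargs": {"series": [[0, 0, 0.03, 0, 0, 0, 0], [0, 0, 0.06, 0, 0, 0, 0], [0, 0, 0.09, 0, 0, 0, 0], [0, 0, 0.115, 0, 0, 0, 0], [0, 0, 0.115, 0, 0, 0, 0], [0.5, 0, 0.115, 0, 0, 0, 0], [0.5, 0, 0.115, 0, 0, 0, 0], [0.5, 0, 0.115, 0, 0, 0, 0], [0.5, 0, 0.115, 0, 0, 0, 0], [0.5, 0, 0.115, 0, 0, 0, 0], [0.5, 0, 0.08, 0, 0, 0, 0], [0.5, 0, 0.04, 0, 0, 0, 0], [0.5, 0, 0, 0, 0, 0, 0], [0.5, 0, 0, 0, 0, 0, 0], [0.5, 0, 0, 0, 0, 0, 0]]}}

```text
time: 27.92
eef_pos: [0.4455, 0.3743, 0.2305]
tool_rot: [[0.285, 0.004, 0.959], [-0.959, 0.003, 0.285], [-0.002, -1.0, 0.005]]
ft_force: [-0.3, 0.0, -1.3]
finger_gap: 0.0466
```

```bash
python3 -c "
from h import *
to(.475,-.35,.1,-34)"
```

```text
-> (0.475, -0.35, 0.1, -34) shift [ 0.703  0.128 -0.179] ry 50.5 now [0.4455 0.3743 0.2305] jaw 16.5 q6 0.33
```

{"fn": "jog_arm", "kwargs": {"series": [[0.5, 0.04, 0, -0.01, 0, 3, 0], [0.5, 0.08, 0, -0.02, 0, 6, 0], [0.5, 0.12, 0, -0.03, 0, 9, 0], [0.5, 0.16, 0, -0.04, 0, 12, 0], [0.5, 0.2, 0, -0.05, 0, 15, 0], [0.5, 0.24, 0, -0.06, 0, 18, 0], [0.5, 0.28, 0, -0.07, 0, 21, 0], [0.5, 0.32, 0, -0.08, 0, 25, 0], [0.5, 0.36, 0, -0.09, 0, 29, 0], [0.5, 0.4, 0, -0.1, 0, 33, 0], [0.5, 0.44, 0, -0.11, 0, 37, 0], [0.5, 0.48, 0, -0.12, 0, 41, 0], [0.5, 0.52, 0, -0.13, 0, 45, 0], [0.5, 0.56, 0.03, -0.14, 0, 49, 0], [0.5, 0.6, 0.06, -0.15, 0, 50.5, 0], [0.5, 0.64, 0.09, -0.163, 0, 50.5, 0], [0.5, 0.68, 0.12, -0.173, 0, 50.5, 0], [0.5, 0.702, 0.127, -0.179, 0, 50.5, 0], [0.5, 0.702, 0.127, -0.179, 0, 50.5, 0], [0.5, 0.702, 0.127, -0.179, 0, 50.5, 0]]}}

```text
time: 29.58
eef_pos: [0.4712, -0.3521, 0.0971]
tool_rot: [[-0.561, -0.004, 0.828], [-0.828, 0.003, -0.561], [-0.0, -1.0, -0.005]]
ft_force: [-0.3, 0.9, -1.0]
finger_gap: 0.0467
```

```bash
 python3 -c "
from h import *
to(.475,-.35,.020,-34)"; python3 look.py 15
```

```text
-> (0.475, -0.35, 0.02, -34) shift [-0.004  0.077  0.002] ry -0.1 now [ 0.4712 -0.3521  0.0971] jaw -34.1 q6 -0.12
top U [ 0.6152 -0.3688] -61.7 0.1319 [433. 184.]
side U [ 0.6146 -0.3604] 103.8 0.1194 [377. 321.]
side U [ 0.4732 -0.3514] 59.0 0.1191 [325. 329.]
```

{"fn": "jog_arm", "kwargs": {"series": [[0.5, -0.002, 0.03, 0.001, 0, 0, 0], [0.5, -0.002, 0.06, 0.001, 0, 0, 0], [0.5, -0.002, 0.078, 0.001, 0, 0, 0], [0.5, -0.002, 0.078, 0.001, 0, 0, 0], [0, -0.002, 0.078, 0.001, 0, 0, 0], [0, -0.002, 0.078, 0.001, 0, 0, 0], [0, -0.002, 0.078, 0.001, 0, 0, 0], [0, -0.002, 0.078, 0.001, 0, 0, 0], [0, -0.002, 0.078, 0.001, 0, 0, 0], [0, -0.002, 0.078, 0.001, 0, 0, 0], [0, -0.002, 0.078, 0.001, 0, 0, 0], [0, -0.002, 0.078, 0.001, 0, 0, 0], [0, -0.002, 0.04, 0.001, 0, 0, 0], [0, -0.002, 0, 0.001, 0, 0, 0], [0, -0.002, -0.04, 0.001, 0, 0, 0], [0, -0.002, -0.08, 0.001, 0, 0, 0], [0, -0.002, -0.12, 0.001, 0, 0, 0], [0, -0.002, -0.13, 0.001, 0, 0, 0], [0, -0.002, -0.13, 0.001, 0, 0, 0], [0, -0.002, -0.13, 0.001, 0, 0, 0]]}}

```text
time: 31.35
eef_pos: [0.4747, -0.3489, 0.2304]
tool_rot: [[-0.559, -0.0, 0.829], [-0.829, 0.0, -0.559], [-0.0, -1.0, -0.0]]
ft_force: [-0.1, -0.4, -1.1]
finger_gap: 0.0191
```

```bash
python3 -c "
from h import *
to(.4555,.366,.23,10)"
```

```text
-> (0.4555, 0.366, 0.23, 10) shift [-0.582  0.    -0.415] ry -44.0 now [ 0.4747 -0.3489  0.2304] jaw -34.0 q6 -0.12
```

{"fn": "jog_arm", "kwargs": {"series": [[0, -0.032, 0, -0.023, 0, -3, 0], [0, -0.064, 0, -0.046, 0, -6, 0], [0, -0.096, 0, -0.069, 0, -9, 0], [0, -0.128, 0, -0.092, 0, -12, 0], [0, -0.16, 0, -0.115, 0, -15, 0], [0, -0.192, 0, -0.138, 0, -18, 0], [0, -0.224, 0, -0.161, 0, -21, 0], [0, -0.256, 0, -0.184, 0, -24, 0], [0, -0.288, 0, -0.207, 0, -27, 0], [0, -0.32, 0, -0.23, 0, -30, 0], [0, -0.352, 0, -0.253, 0, -33, 0], [0, -0.384, 0, -0.276, 0, -36, 0], [0, -0.416, 0, -0.299, 0, -39, 0], [0, -0.448, 0, -0.322, 0, -42, 0], [0, -0.48, 0, -0.345, 0, -44, 0], [0, -0.512, 0, -0.368, 0, -44, 0], [0, -0.544, 0, -0.391, 0, -44, 0], [0, -0.582, 0, -0.415, 0, -44, 0], [0, -0.582, 0, -0.415, 0, -44, 0], [0, -0.582, 0, -0.415, 0, -44, 0]]}}

```text
time: 33.02
eef_pos: [0.4547, 0.3667, 0.228]
tool_rot: [[0.177, -0.003, 0.984], [-0.984, -0.002, 0.177], [0.002, -1.0, -0.004]]
ft_force: [-0.1, -0.5, -0.9]
finger_gap: 0.019
```

```bash
python3 look.py 16;  python3 -c "
from h import *
print(robot.get_obs()['finger_gap']);to(.4555,.366,.115,10)"
```

```text
top U [ 0.6152 -0.3649] -75.6 0.119 [431. 185.]
side U [ 0.6148 -0.359 ] 105.1 0.1193 [377. 320.]
0.019185663416207286
-> (0.4555, 0.366, 0.115, 10) shift [-0.002  0.114  0.001] ry 0.1 now [0.4552 0.3646 0.229 ] jaw 10.1 q6 0.42
```

{"fn": "jog_arm", "kwargs": {"series": [[0, 0, 0.03, 0, 0, 0, 0], [0, 0, 0.06, 0, 0, 0, 0], [0, 0, 0.09, 0, 0, 0, 0], [0, 0, 0.112, 0, 0, 0, 0], [0, 0, 0.112, 0, 0, 0, 0], [0.5, 0, 0.112, 0, 0, 0, 0], [0.5, 0, 0.112, 0, 0, 0, 0], [0.5, 0, 0.112, 0, 0, 0, 0], [0.5, 0, 0.112, 0, 0, 0, 0], [0.5, 0, 0.112, 0, 0, 0, 0], [0.5, 0, 0.08, 0, 0, 0, 0], [0.5, 0, 0.04, 0, 0, 0, 0], [0.5, 0, 0, 0, 0, 0, 0], [0.5, 0, 0, 0, 0, 0, 0], [0.5, 0, 0, 0, 0, 0, 0]]}}

```text
time: 34.37
eef_pos: [0.4566, 0.3661, 0.2335]
tool_rot: [[0.175, 0.004, 0.985], [-0.985, 0.003, 0.175], [-0.002, -1.0, 0.005]]
ft_force: [-0.2, -0.5, -1.2]
finger_gap: 0.0464
```

```bash
python3 -c "
from h import *
to(.615,-.36,.1,14.5)"
```

```text
-> (0.615, -0.36, 0.1, 14.5) shift [0.743 0.132 0.029] ry -4.4 now [0.4566 0.3661 0.2335] jaw 10.1 q6 0.42
```

{"fn": "jog_arm", "kwargs": {"series": [[0.5, 0.04, 0, 0, 0, -2, 0], [0.5, 0.08, 0, 0.003, 0, -4.4, 0], [0.5, 0.12, 0, 0.005, 0, -4.4, 0], [0.5, 0.16, 0, 0.006, 0, -4.4, 0], [0.5, 0.2, 0, 0.008, 0, -4.4, 0], [0.5, 0.24, 0, 0.01, 0, -4.4, 0], [0.5, 0.28, 0, 0.011, 0, -4.4, 0], [0.5, 0.32, 0, 0.013, 0, -4.4, 0], [0.5, 0.36, 0, 0.014, 0, -4.4, 0], [0.5, 0.4, 0, 0.016, 0, -4.4, 0], [0.5, 0.44, 0, 0.017, 0, -4.4, 0], [0.5, 0.48, 0, 0.019, 0, -4.4, 0], [0.5, 0.52, 0, 0.02, 0, -4.4, 0], [0.5, 0.56, 0.02, 0.022, 0, -4.4, 0], [0.5, 0.6, 0.05, 0.024, 0, -4.4, 0], [0.5, 0.64, 0.08, 0.026, 0, -4.4, 0], [0.5, 0.68, 0.11, 0.028, 0, -4.4, 0], [0.5, 0.72, 0.13, 0.029, 0, -4.4, 0], [0.5, 0.743, 0.13, 0.029, 0, -4.4, 0], [0.5, 0.743, 0.13, 0.029, 0, -4.4, 0]]}}

```text
time: 36.03
eef_pos: [0.6122, -0.365, 0.096]
tool_rot: [[0.247, -0.004, 0.969], [-0.969, 0.002, 0.247], [-0.003, -1.0, -0.004]]
ft_force: [-0.1, -0.2, 0.2]
finger_gap: 0.0466
```

{"fn": "jog_arm", "kwargs": {"series": [[0.5, 0, 0, 0, 0, 0, 0]]}}

```text
time: 36.12
eef_pos: [0.6125, -0.3629, 0.0975]
tool_rot: [[0.247, -0.003, 0.969], [-0.969, 0.002, 0.247], [-0.003, -1.0, -0.003]]
ft_force: [0.3, 0.5, 0.2]
finger_gap: 0.0466
```

```bash
 python3 -c "
from h import *
to(.615,-.36,.020,14.5)"; python3 look.py 17
```

```text
-> (0.615, -0.36, 0.02, 14.5) shift [-0.002  0.077  0.003] ry -0.2 now [ 0.6125 -0.3629  0.0975] jaw 14.3 q6 -0.85
side U [ 0.6167 -0.3722] 102.4 0.0958 [379. 324.]
```

{"fn": "jog_arm", "kwargs": {"series": [[0.5, 0, 0.03, 0.001, 0, 0, 0], [0.5, 0, 0.06, 0.001, 0, 0, 0], [0.5, 0, 0.079, 0.001, 0, 0, 0], [0.5, 0, 0.079, 0.001, 0, 0, 0], [0, 0, 0.079, 0.001, 0, 0, 0], [0, 0, 0.079, 0.001, 0, 0, 0], [0, 0, 0.079, 0.001, 0, 0, 0], [0, 0, 0.079, 0.001, 0, 0, 0], [0, 0, 0.079, 0.001, 0, 0, 0], [0, 0, 0.079, 0.001, 0, 0, 0], [0, 0, 0.079, 0.001, 0, 0, 0], [0, 0, 0.079, 0.001, 0, 0, 0], [0, 0, 0.04, 0.001, 0, 0, 0], [0, 0, 0, 0.001, 0, 0, 0], [0, 0, -0.04, 0.001, 0, 0, 0], [0, 0, -0.08, 0.001, 0, 0, 0], [0, 0, -0.12, 0.001, 0, 0, 0], [0, 0, -0.13, 0.001, 0, 0, 0], [0, 0, -0.13, 0.001, 0, 0, 0], [0, 0, -0.13, 0.001, 0, 0, 0]]}}

```text
time: 37.88
eef_pos: [0.6147, -0.3607, 0.2302]
tool_rot: [[0.249, -0.0, 0.968], [-0.968, 0.0, 0.249], [-0.0, -1.0, -0.0]]
ft_force: [-0.6, -0.2, -1.4]
finger_gap: 0.0193
```

```bash
python3 -c "
from h import *
to(.4555,.366,.23,14.5)"
```

```text
-> (0.4555, 0.366, 0.23, 14.5) shift [-0.743  0.     0.027] ry -0.1 now [ 0.6147 -0.3607  0.2302] jaw 14.4 q6 -0.85
```

{"fn": "jog_arm", "kwargs": {"series": [[0, -0.04, 0, 0.001, 0, 0, 0], [0, -0.08, 0, 0.003, 0, 0, 0], [0, -0.12, 0, 0.004, 0, 0, 0], [0, -0.16, 0, 0.006, 0, 0, 0], [0, -0.2, 0, 0.007, 0, 0, 0], [0, -0.24, 0, 0.009, 0, 0, 0], [0, -0.28, 0, 0.01, 0, 0, 0], [0, -0.32, 0, 0.012, 0, 0, 0], [0, -0.36, 0, 0.013, 0, 0, 0], [0, -0.4, 0, 0.014, 0, 0, 0], [0, -0.44, 0, 0.016, 0, 0, 0], [0, -0.48, 0, 0.018, 0, 0, 0], [0, -0.52, 0, 0.019, 0, 0, 0], [0, -0.56, 0, 0.02, 0, 0, 0], [0, -0.6, 0, 0.022, 0, 0, 0], [0, -0.64, 0, 0.023, 0, 0, 0], [0, -0.68, 0, 0.025, 0, 0, 0], [0, -0.72, 0, 0.026, 0, 0, 0], [0, -0.743, 0, 0.027, 0, 0, 0], [0, -0.743, 0, 0.027, 0, 0, 0]]}}

```text
time: 39.55
eef_pos: [0.4536, 0.3686, 0.2281]
tool_rot: [[0.253, -0.004, 0.967], [-0.968, -0.002, 0.253], [0.001, -1.0, -0.004]]
ft_force: [-0.1, -0.1, -0.1]
finger_gap: 0.0193
```

```bash
python3 look.py 18;  python3 -c "
from h import *
print(robot.get_obs()['finger_gap']);to(.4555,.366,.115,14.5)"
```

```text
0.01967006363949998
-> (0.4555, 0.366, 0.115, 14.5) shift [-0.001  0.113  0.001] ry 0.0 now [0.4547 0.3654 0.2285] jaw 14.5 q6 0.34
```

{"fn": "jog_arm", "kwargs": {"series": [[0, 0, 0.03, 0, 0, 0, 0], [0, 0, 0.06, 0, 0, 0, 0], [0, 0, 0.09, 0, 0, 0, 0], [0, 0, 0.112, 0, 0, 0, 0], [0, 0, 0.112, 0, 0, 0, 0], [0.5, 0, 0.112, 0, 0, 0, 0], [0.5, 0, 0.112, 0, 0, 0, 0], [0.5, 0, 0.112, 0, 0, 0, 0], [0.5, 0, 0.112, 0, 0, 0, 0], [0.5, 0, 0.112, 0, 0, 0, 0], [0.5, 0, 0.08, 0, 0, 0, 0], [0.5, 0, 0.04, 0, 0, 0, 0], [1, 0, 0, 0, 0, 0, 0], [1, 0, 0, 0, 0, 0, 0], [1, 0, 0, 0, 0, 0, 0]]}}

```text
time: 40.9
eef_pos: [0.4565, 0.366, 0.2335]
tool_rot: [[0.25, 0.004, 0.968], [-0.968, 0.003, 0.25], [-0.002, -1.0, 0.005]]
ft_force: [1.0, 0.0, -0.6]
finger_gap: 0.062
```

```bash
python3 -c "
from h import *
to(.599,.0395,.23,14.05)"
```

```text
-> (0.599, 0.0395, 0.23, 14.05) shift [0.352 0.003 0.056] ry 0.4 now [0.4565 0.366  0.2335] jaw 14.4 q6 0.34
```

{"fn": "jog_arm", "kwargs": {"series": [[1, 0.04, 0, 0.006, 0, 0, 0], [1, 0.08, 0, 0.012, 0, 0, 0], [1, 0.12, 0, 0.018, 0, 0, 0], [1, 0.16, 0, 0.025, 0, 0, 0], [1, 0.2, 0, 0.032, 0, 0, 0], [1, 0.24, 0, 0.038, 0, 0, 0], [1, 0.28, 0, 0.045, 0, 0.4, 0], [1, 0.32, 0, 0.051, 0, 0.4, 0], [1, 0.352, 0, 0.056, 0, 0.4, 0], [1, 0.352, 0, 0.056, 0, 0.4, 0], [1, 0.352, 0, 0.056, 0, 0.4, 0], [1, 0.352, 0, 0.056, 0, 0.4, 0]]}}

```text
time: 41.9
eef_pos: [0.5971, 0.039, 0.2298]
tool_rot: [[0.242, -0.002, 0.97], [-0.97, 0.0, 0.242], [-0.001, -1.0, -0.002]]
ft_force: [0.1, 1.0, 0.2]
finger_gap: 0.0926
```

```bash
python3 look.py 19; python3 -c "
from h import *
to(.599,.0395,.037,14.05)
a=cv2.imread('pics/top19.png')[175:275,175:275]; b=cv2.imread('pics/side19.png')[100:300,220:420]
cv2.imwrite('pics/c19.png',np.hstack([cv2.resize(a,(400,400)),cv2.resize(b,(400,400))]))"
```

```text
-> (0.599, 0.0395, 0.037, 14.05) shift [0.001 0.193 0.002] ry 0.1 now [0.5972 0.0396 0.2304] jaw 14.1 q6 -0.26
```

View pics/c19.png

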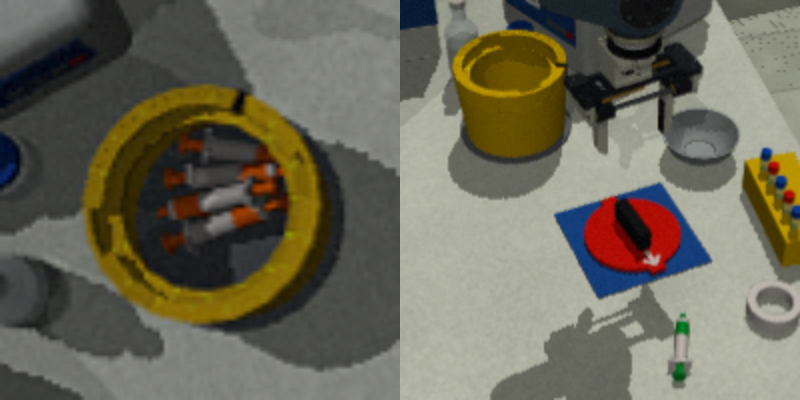

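Five syringes lie inside the drum, the bench is clear, and the lid is flat mid-mat. I'll check heights inside the drum, then regrip the bar.

{"fn": "jog_arm", "kwargs": {"series": [[1, 0, 0.04, 0.001, 0, 0, 0], [1, 0, 0.08, 0.001, 0, 0, 0], [1, 0, 0.12, 0.001, 0, 0, 0], [1, 0, 0.15, 0.001, 0, 0, 0], [1, 0, 0.175, 0.001, 0, 0, 0], [1, 0, 0.193, 0.001, 0, 0, 0], [1, 0, 0.193, 0.001, 0, 0, 0], [1, 0, 0.193, 0.001, 0, 0, 0], [0, 0, 0.193, 0.001, 0, 0, 0], [0, 0, 0.193, 0.001, 0, 0, 0], [0, 0, 0.193, 0.001, 0, 0, 0], [0, 0, 0.193, 0.001, 0, 0, 0], [0, 0, 0.193, 0.001, 0, 0, 0], [0, 0, 0.193, 0.001, 0, 0, 0], [0, 0, 0.193, 0.001, 0, 0, 0], [0, 0, 0.193, 0.001, 0, 0, 0], [0, 0, 0.193, 0.001, 0, 0, 0]]}}

```text
time: 43.42
eef_pos: [0.5988, 0.0388, 0.0379]
tool_rot: [[0.243, -0.0, 0.97], [-0.97, 0.0, 0.243], [-0.0, -1.0, -0.0]]
ft_force: [-0.1, 0.3, -0.1]
finger_gap: 0.0375
```

{"fn": "jog_arm", "kwargs": {"series": [[0, 0, 0, 0, 0, 0, 0], [0, 0, 0, 0, 0, 0, 0], [0, 0, 0, 0, 0, 0, 0], [0, 0, 0, 0, 0, 0, 0], [0, 0, 0, 0, 0, 0, 0], [0, 0, 0, 0, 0, 0, 0], [0, 0, -0.02, 0, 0, 0, 0], [0, 0, -0.05, 0, 0, 0, 0], [0, 0, -0.08, 0, 0, 0, 0], [0, 0, -0.12, 0, 0, 0, 0], [0, 0, -0.16, 0, 0, 0, 0], [0, 0, -0.19, 0, 0, 0, 0], [0, 0, -0.195, 0, 0, 0, 0], [0, 0, -0.195, 0, 0, 0, 0], [0, 0, -0.195, 0, 0, 0, 0]]}}

```text
time: 44.67
eef_pos: [0.5982, 0.0388, 0.2317]
tool_rot: [[0.243, -0.002, 0.97], [-0.97, 0.0, 0.243], [-0.0, -1.0, -0.002]]
ft_force: [0.0, 0.1, -1.5]
finger_gap: 0.0217
```

```bash
python3 -c "
from h import *
im,D=grab('top','top20'); P=cloud('top',im,D); h=cv2.cvtColor(im,cv2.COLOR_RGB2HSV)
r=np.hypot(P[...,0]-.4555,P[...,1]-.366); k=(r<.066); print('max z in drum',np.percentile(P[...,2][k],[50,95,99,100]).round(3))
to(.4555,.366,.232,14.05)"
```

```text
max z in drum [0.022 0.051 0.057 0.071]
-> (0.4555, 0.366, 0.232, 14.05) shift [-0.352 -0.001 -0.059] ry -0.0 now [0.5979 0.0388 0.2309] jaw 14.0 q6 -0.26
```

{"fn": "jog_arm", "kwargs": {"series": [[0, -0.03, 0, -0.005, 0, 0, 0], [0, -0.06, 0, -0.01, 0, 0, 0], [0, -0.09, 0, -0.015, 0, 0, 0], [0, -0.12, 0, -0.02, 0, 0, 0], [0, -0.15, 0, -0.025, 0, 0, 0], [0, -0.18, 0, -0.03, 0, 0, 0], [0, -0.21, 0, -0.035, 0, 0, 0], [0, -0.24, 0, -0.04, 0, 0, 0], [0, -0.27, 0, -0.045, 0, 0, 0], [0, -0.3, 0, -0.05, 0, 0, 0], [0, -0.33, 0, -0.055, 0, 0, 0], [0, -0.345, 0, -0.058, 0, 0, 0], [0, -0.352, 0, -0.059, 0, 0, 0], [0, -0.352, 0, -0.059, 0, 0, 0], [0, -0.352, 0, -0.059, 0, 0, 0]]}}

```text
time: 45.97
eef_pos: [0.4561, 0.3652, 0.2318]
tool_rot: [[0.243, -0.001, 0.97], [-0.97, -0.001, 0.243], [0.001, -1.0, -0.002]]
ft_force: [0.5, -0.2, -1.9]
finger_gap: 0.022
```

```bash
python3 -c "
from h import *
print(robot.get_obs()['finger_gap'],robot.get_obs()['ft_force']);to(.4555,.366,.163,14.05)
im,D=grab('side','side21'); cv2.imwrite('pics/c21.png',cv2.resize(im[60:180,220:340,::-1],(560,560)))"
```

```text
0.022031534437545696 [ 0.52583719 -0.18506927 -1.87808531]
-> (0.4555, 0.366, 0.163, 14.05) shift [-0.001  0.069 -0.   ] ry 0.0 now [0.4561 0.3652 0.2318] jaw 14.1 q6 0.35
```

View pics/c21.png

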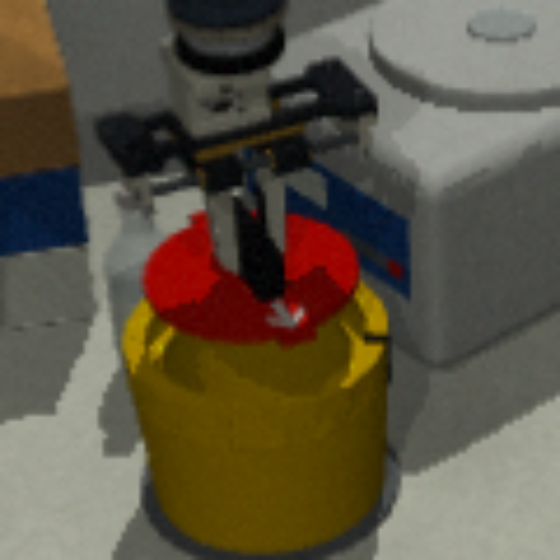

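The lid is held level with its arrow at the same heading it came out. I'll lower it into the slots.

{"fn": "jog_arm", "kwargs": {"series": [[0, -0.001, 0.02, 0, 0, 0, 0], [0, -0.001, 0.04, 0, 0, 0, 0], [0, -0.001, 0.05, 0, 0, 0, 0], [0, -0.001, 0.057, 0, 0, 0, 0], [0, -0.001, 0.062, 0, 0, 0, 0], [0, -0.001, 0.066, 0, 0, 0, 0], [0, -0.001, 0.068, 0, 0, 0, 0], [0, -0.001, 0.068, 0, 0, 0, 0], [0, -0.001, 0.068, 0, 0, 0, 0]]}}

```text
time: 46.77
eef_pos: [0.4561, 0.367, 0.1654]
tool_rot: [[0.243, 0.001, 0.97], [-0.97, 0.0, 0.243], [-0.0, -1.0, 0.001]]
ft_force: [-0.1, -0.5, -2.0]
finger_gap: 0.022
```

{"fn": "jog_arm", "kwargs": {"series": [[0, 0, 0.001, 0, 0, 0, 0], [0, 0, 0.002, 0, 0, 0, 0], [0, 0, 0.002, 0, 0, 0, 0], [0, 0, 0.002, 0, 0, 0, 0]]}}

```text
time: 47.1
eef_pos: [0.4561, 0.3671, 0.1638]
tool_rot: [[0.243, 0.001, 0.97], [-0.97, 0.001, 0.243], [-0.0, -1.0, 0.001]]
ft_force: [-0.9, -1.7, 5.2]
finger_gap: 0.0216
```

Contact at about the seating height. Now I'll turn it anticlockwise 55°.

{"fn": "jog_arm", "kwargs": {"series": [[0, 0, -0.001, 0, 0, -3, 0], [0, 0, -0.001, 0, 0, -8, 0], [0, 0, -0.001, 0, 0, -13, 0], [0, 0, -0.001, 0, 0, -18, 0], [0, 0, -0.001, 0, 0, -23, 0], [0, 0, -0.001, 0, 0, -23, 0]]}}

```text
time: 47.6
eef_pos: [0.4559, 0.367, 0.1641]
tool_rot: [[0.606, 0.0, 0.796], [-0.796, 0.0, 0.606], [0.0, -1.0, 0.0]]
ft_force: [-0.6, -0.5, -3.2]
finger_gap: 0.022
```

{"fn": "jog_arm", "kwargs": {"series": [[0, 0, 0, 0, 0, -5, 0], [0, 0, 0, 0, 0, -10, 0], [0, 0, 0, 0, 0, -15, 0], [0, 0, 0, 0, 0, -20, 0], [0, 0, 0, 0, 0, -25, 0], [0, 0, 0, 0, 0, -29, 0], [0, 0, 0, 0, 0, -32, 0], [0, 0, 0, 0, 0, -32, 0], [0, 0, 0, 0, 0, -32, 0]]}}

```text
time: 48.35
eef_pos: [0.4559, 0.367, 0.164]
tool_rot: [[0.933, 0.0, 0.361], [-0.361, 0.0, 0.933], [0.0, -1.0, 0.0]]
ft_force: [0.6, -0.5, -2.5]
finger_gap: 0.022
```

{"fn": "jog_arm", "kwargs": {"series": [[1, 0, 0, 0, 0, 0, 0], [1, 0, 0, 0, 0, 0, 0], [1, 0, 0, 0, 0, 0, 0], [1, 0, 0, 0, 0, 0, 0], [1, 0, 0, 0, 0, 0, 0], [1, 0, 0, 0, 0, 0, 0], [1, 0, 0, 0, 0, 0, 0], [1, 0, 0, 0, 0, 0, 0], [1, 0, -0.03, 0, 0, 0, 0], [1, 0, -0.07, 0, 0, 0, 0], [1, 0, -0.1, 0, 0, 0, 0], [1, 0.1, -0.1, -0.1, 0, 0, 0], [1, 0.15, -0.1, -0.15, 0, 0, 0], [1, 0.2, -0.1, -0.15, 0, 0, 0], [1, 0.2, -0.1, -0.15, 0, 0, 0], [1, 0.2, -0.1, -0.15, 0, 0, 0], [1, 0.2, -0.1, -0.15, 0, 0, 0], [1, 0.2, -0.1, -0.15, 0, 0, 0]]}}

```text
time: 49.85
eef_pos: [0.592, 0.15, 0.2636]
tool_rot: [[0.932, 0.001, 0.362], [-0.362, -0.001, 0.932], [0.001, -1.0, -0.001]]
ft_force: [0.8, 0.3, -0.2]
finger_gap: 0.0928
```

```bash
python3 - <<'E'
from h import *
o=robot.get_obs(); print(o['eef_pos'],o['ft_force'])
for n in("top","side"):
    im,D=grab(n,n+"22"); P=cloud(n,im,D); h=cv2.cvtColor(im,cv2.COLOR_RGB2HSV)
    r=np.hypot(P[...,0]-.4555,P[...,1]-.366)
    red=(cv2.inRange(h,(0,150,60),(7,255,255))>0)&(r<.09); print(n,"red z",red.sum(),np.percentile(P[...,2][red],[5,50,95]).round(4))
    w=(im.min(-1)>110)&(r<.085)&(P[...,2]>.125)&(P[...,2]<.145); 
    if w.sum(): m=P[w].mean(0); print("arrow",w.sum(),m,np.degrees(np.arctan2(m[1]-.366,m[0]-.4555)))
a=cv2.imread('pics/top22.png')[175:275,175:275]; b=cv2.imread('pics/side22.png')[90:190,220:320]
cv2.imwrite('pics/c22.png',np.hstack([cv2.resize(a,(400,400)),cv2.resize(b,(400,400))]))
E
```

```text
[0.59203926 0.15001714 0.26363403] [ 0.7960104   0.28540234 -0.21226388]
top red z 1251 [0.1301 0.1368 0.1435]
arrow 20 [0.51810204 0.33979727 0.13767122] -22.712251386452987
side red z 521 [0.1334 0.1375 0.1418]
arrow 18 [0.51529714 0.3453412  0.13855784] -19.059078679177833
```

View pics/c22.png

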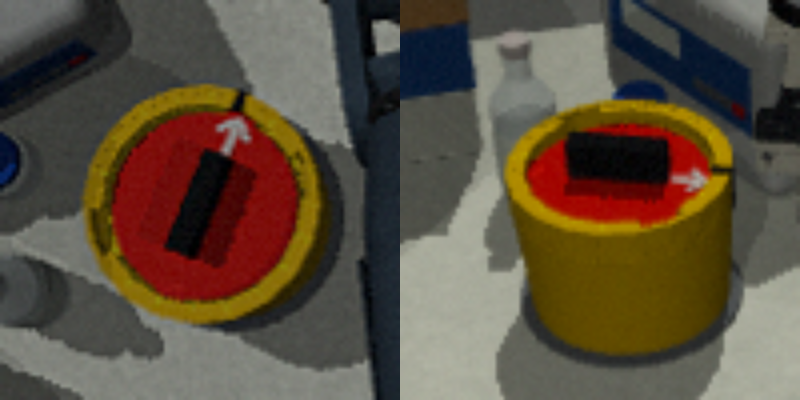

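The lid is flat: its top reads 0.137 m, expected 0.138. The arrow points at the mark at -21 ± 2°, and the gripper is clear. Handing in.

```bash
python3 -c "
from h import *
print(robot.close_job())"
```

```text
the job is handed in; nothing more can be done
None
```

I turned the lid to its slots, lifted it off and laid it on the middle of the mat. All five used syringes then went into the drum, including one that was knocked aside partway and found again. I refitted the lid with the arrow's lug in slot_a, turned it 55° closed, let go and handed in at about 50 s. The hand-in gives no verdict, so the result rests on the checks below.

- **Lid seated:** its top measured about 0.137 m, against 0.138 m expected for a lid flat on the ledge.
- **Arrow on the mark:** the arrow measured -22.7° in the top view and -19.1° in the side view, with the mark at about -21°. The two views disagree by about 3.6°, and both are inside the allowed 10° or so.
- **Syringes inside:** five were visible in the drum before closing, and the highest point measured there was about 0.07 m. No orange showed on the bench in either view.
- **Other things left alone:** the green syringe looked undisturbed in the pictures. I did not measure it or the bystanders again at the end.
- **Robot clear:** the gripper was open and well away, with forces under 1 N.

The top-view syringe detector gave poor results because of shadows. I used the side view's positions for all the pickups except the first, where I checked it against the top view.

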